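# Unstack the sample set onto its bench instruments

## Task

The four vessels of one sample came over in a single stack: take it apart and set each one down gently and upright in the middle of its own instrument, the screw-cap jar on the magnetic stirrer, the square glass staining block on the light plate, the Petri dish on the warming plate and the metal tin on the balance pan. Leave the stoppered vial and the wash bottle where they stand.

Things in the scene. Friction and masses are not known exactly. Their poses are not given: they have to be found in the camera images.
- jar_center (a point): Small amber glass jar with a ribbed black screw cap, round, 30 mm diameter, 45 mm high, about 50 g; the top of the stack at the start. Point: its centre, 22.5 mm above its underside; z up along its axis.
- block_center (a point): Square greenish glass staining block (embryo dish) with its flat glass cover on, 40 x 40 mm, 16 mm high, about 55 g; second from the top, under the jar, on the Petri dish, turned at any angle. Point: its centre, 8 mm above its underside; x and y at right angles to its four sides, z up.
- petri_center (a point): Round pale glass Petri dish with lid on, flat top, 55 mm diameter, 15 mm high, about 50 g; third from the top, under the block, on the tin. Point: its centre, 7.5 mm above its underside; z up. Lid and dish are one rigid piece.
- tin_center (a point): Round dull grey aluminium sample tin, lid on, flat top, 66 mm diameter, 30 mm high, about 140 g; the bottom of the stack, on the bench. Point: its centre, 15 mm above its underside; z up. Lid and tin are one rigid piece.
- stirrer_plate (a point): Fixed to the bench. Body 140 mm deep and 110 mm wide, controls on the edge nearest the robot (its own -x side; z up, yaw within 0.25 rad). Magnetic stirrer: grey housing with a round white plate of 100 mm diameter whose top is 46 mm above the bench, a black knob (its top 4 mm above the plate) on the front edge. Point: middle of the plate's top.
- light_face (a point): Fixed to the bench. Body 140 mm deep and 110 mm wide, controls on the edge nearest the robot (its own -x side; z up, yaw within 0.25 rad). LED light plate: flat slab 12 mm high with an aluminium frame and a flush white square lit face of 98 x 98 mm. Point: middle of the face, on its surface.
- warmer_plate (a point): Fixed to the bench. Body 140 mm deep and 110 mm wide, controls on the edge nearest the robot (its own -x side; z up, yaw within 0.25 rad). Warming plate: white housing carrying a flat dark grey rectangular metal plate 98 x 104 mm (the shorter side front to back) whose top is 36 mm above the bench; black display with red bars on the front edge. Point: middle of the plate's top.
- balance_pan (a point): Fixed to the bench. Body 140 mm deep and 110 mm wide, controls on the edge nearest the robot (its own -x side; z up, yaw within 0.25 rad). Balance: white housing with a round steel pan of 100 mm diameter whose top is 38 mm above the bench (rigid, it does not sink); greenish display on the front edge. Point: middle of the pan's top.
- vial: Bystander: loose pale vial with a white stopper and a blank paper label, 27 mm diameter, 95 mm high, standing on the bench at the left (+y). Origin: centre of its underside.
- washbottle: Bystander: loose white wash bottle with a blue cap and a bent spout, 60 mm diameter, 170 mm high, the spout reaching 58 mm out to its own -x; stands on the bench at the right (-y). Origin: centre of its underside.

How it is judged:
At the end, for the whole second after the job is handed in: Each vessel stands upright (within 0.1 rad), at rest, directly on its own instrument, its centre within 15 mm of the listed point of that instrument: jar on stirrer, block on light plate, Petri dish on warming plate, tin on balance (horizontal distance between jar_center and stirrer_plate below 0.015 m and z of jar_center in the frame of stirrer_plate between 0.0185 and 0.0265 m and angle between each of jar_center, block_center, petri_center, tin_center's own z axis and vertical below 0.1 rad and linear speed of each of jar, block, petri, tin below 0.02 m/s and horizontal distance between block_center and light_face below 0.015 m and z of block_center in the frame of light_face between 0.004 and 0.012 m and horizontal distance between petri_center and warmer_plate below 0.015 m and z of petri_center in the frame of warmer_plate between 0.0035 and 0.0115 m and horizontal distance between tin_center and balance_pan below 0.015 m and z of tin_center in the frame of balance_pan between 0.011 and 0.019 m); the robot touches nothing.
It fails at once if a vessel is tipped over (more than 35 degrees) (angle between any of jar_center, block_center, petri_center, tin_center's own z axis and vertical above 0.61 rad).
It fails at once if a vessel is dropped onto its instrument (faster than 0.5 m/s within 20 mm of the plate) ((horizontal distance between jar_center and stirrer_plate below 0.05 m and z of jar_center in the frame of stirrer_plate below 0.0425 m and linear speed of jar above 0.5 m/s) or (horizontal distance between block_center and light_face below 0.05 m and z of block_center in the frame of light_face below 0.028 m and linear speed of block above 0.5 m/s) or (horizontal distance between petri_center and warmer_plate below 0.05 m and z of petri_center in the frame of warmer_plate below 0.0275 m and linear speed of petri above 0.5 m/s) or (horizontal distance between tin_center and balance_pan below 0.05 m and z of tin_center in the frame of balance_pan below 0.035 m and linear speed of tin above 0.5 m/s)).
It fails at once if the stoppered vial or the wash bottle is pushed about (over 30 mm) or knocked over (distance of any of vial, washbottle from where it was at the start of the episode above 0.03 m or angle between any of vial, washbottle's own z axis and vertical above 0.5 rad).
It also fails if it takes over 120 s, if anything falls off the work surface, if the arm or the gripper's body presses on something with over 40 N, if the wrist force passes 120 N, or if a joint passes its speed limit or range.

## Robot

A 6-joint arm with a two-finger parallel gripper is mounted at the origin on the work surface. World frame = base frame: x ahead of the robot, y to its left, z up, the work surface at z = 0. Lengths are in m, angles in rad, forces in N, time in s.
With the tool pointing down it reaches from about 0.375 to 0.9 m from the base axis. Payload 3.1 kg.
Tool frame: the origin (TCP) lies between the finger pads; the fingertips stand 11 mm ahead of it and the grasp point (between the pads) lies 8 mm behind it; z points along the fingers, y is the direction in which the jaws open and shut (so a half turn about z gives the same grasp; the last joint's range is limited). The gripper opens to 85 mm and grips with 20 to 120 N. Pads are 22 mm wide; open, the fingers measure 114 mm over their backs; the gripper's body (76 mm by 85 mm) begins 54 mm behind the grasp point. The pads swing forward as they close: fully open they stand 13 mm farther back than shut.
Start: joints at [-0.178, 0.527, 1.433, -0, 1.181, -0.178], TCP at [0.625, 0, 0.207] pointing down, gripper open.
Joint ranges: [-3.08, 3.08], [-0.75, 2.2], [0.22, 2.44], [-1.43, 4.57], [0, 2.65], [-2.85, 2.85]. Speed limits (rad/s): [2.79, 2.79, 3.14, 3.14, 3.14, 3.14].

## Interface

Orientations are given as a unit quaternion [x, y, z, w].
In Python, from station import manip gives the robot as it stands.
- The arm moves only by the tool move_arm, never from a script. Its argument "deltas" is a list of rows, each a list of 5 numbers: the shift along the tool's x, y, z in units of 40 cm (1.0 is 40 cm), then the turn about the tool's z in units of 0.5 rad (1.0 is 0.5 rad), then the opening in per cent of the stroke, from 0 (shut) to 100 (fully open). In form: [[x, y, z, twist, grip], ...]. A call has exactly 8 rows; each row is the pose to reach, as a shift and turn from the pose commanded when the call began, along the tool's axes at that moment; what a row does not reach only later rows make up. A row lasts 1/12 s, in which the tool goes at most 41.7 mm and 7.16 degrees, less where a joint would pass 70% of its speed; a pose out of reach is approached as far as the arm can. A call with a number of a shift or a turn outside -1 to 1 is refused whole. A call with a gripper value outside its range is refused whole. The fingers move at their own pace and stop on an object; "force" is the grip in N (left out, the last holds). Time passes only in rows, so rows that repeat a pose let the fingers close, or fill a call up. It gives the time, the measured TCP pose, the force and the opening at its end, in the units of the state.
- manip.sense(): the state, without advancing time (a new reading comes with each control period).
- manip.snapshot(name): name is "scene" or "side" or "wrist"; returns (picture, depth): 384x512x3 uint8, red, green, blue; 384x512 float32, m along the optical axis (not along the pixel's ray), 0 where there is no reading.
- manip.get_calibration(name): a dict with "vfov" (degrees; the focal length in pixels is half the picture's height over the tangent of half this angle, whatever the lens; pixels are square), "cx", "cy" (the principal point, pixels), "pose" (4x4, takes a point from camera to world coordinates). Camera axes: x right, y down, z forward; pixel columns grow to the right and rows downward; lengths in m; the calibration is good to about 2 mm. A picture is of the moment at which its call begins: read the wrist's pose just before it. get_calibration takes no time and is no camera call; for the wrist camera it gives the pose at the moment of the call.
- manip.sign_off(): hands the job in, once; it reports no verdict.
The state is a dict: "t": time; "q": joint angles; "qd": joint speeds; "tau": joint torques, N m; "tcp_pos": TCP position; "tool_rot": TCP orientation; "force": force on the tool from outside, world axes, zero at the start; "ft_torque": the same for the moment, N m; "finger_gap": opening from 0.0 (shut) to 1.0 (fully open).
Only numpy, scipy, OpenCV 4.12 (cv2) and the standard library are available. Lean on these libraries where they do the work, as an engineer would, in place of code of your own. Each camera call takes 0.05 s, during which the arm holds its last target.

## Working session

There is one attempt and no reset: what is moved stays moved. The work goes in short steps, Python scripts to look and compute and a tool call to move; the robot and the scene stay as the last step left them, time stands still between calls to the robot, and variables do not carry over. Pictures are saved under pics/ and viewed, and the job is handed in when it is done.

Besides the shell and the picture viewer there is one more tool, called after "Emit:" as name(argument=value, ...) on one line, values as JSON. move_arm: Moves the arm, as the interface text tells. Its arguments: {"type":"object","properties":{"deltas":{"type":"array","items":{"type":"array","items":{"type":"number"}}},"force":{"type":"number"}},"required":["deltas"]}

```bash
mkdir -p pics; ls
python3 - <<'E'
from station import manip
import cv2,numpy as np
s=manip.sense();print({k:np.round(v,3).tolist() for k,v in s.items()})
for n in ["scene","side","wrist"]:
    c=manip.get_calibration(n);print(n,c["vfov"],c["cx"],c["cy"],np.round(c["pose"],4).tolist())
    p,d=manip.snapshot(n);np.savez(f"pics/{n}0.npz",p=p,d=d,pose=c["pose"])
    cv2.imwrite(f"pics/{n}0.png",p[:,:,::-1])
    print(np.mean(d>0))
E
```

```text
pics
{'t': 0.0, 'q': [-0.178, 0.528, 1.434, 0.0, 1.181, -0.179], 'qd': [0.001, 0.001, -0.001, -0.001, 0.002, -0.0], 'tau': [0.0, -44.234, -17.802, -0.0, 0.008, 0.0], 'tcp_pos': [0.624, 0.0, 0.206], 'tool_rot': [0.707, 0.707, -0.001, -0.001], 'force': [-0.405, 1.729, -0.014], 'ft_torque': [0.031, 0.017, 0.009], 'finger_gap': 1.003}
scene 50.352864271968556 255.6438743451565 190.61355291771088 [[0.8493, 0.3655, -0.3809, 0.9415], [0.5279, -0.5844, 0.6163, -0.7142], [0.0026, -0.7245, -0.6892, 0.8653], [0.0, 0.0, 0.0, 1.0]]
0.995758056640625
side 52.93931679860468 255.27324000268362 190.44317981681823 [[-0.9434, -0.2188, 0.2492, 0.2107], [-0.3314, 0.5902, -0.7361, 0.9684], [0.014, -0.777, -0.6293, 0.9155], [0.0, 0.0, 0.0, 1.0]]
0.9960072835286459
wrist 63.35264386975532 259.2590483378409 190.80220611276798 [[1.0, 0.0011, -0.0027, 0.6243], [0.0002, -0.9566, -0.2916, 0.0736], [-0.0029, 0.2916, -0.9565, 0.3735], [0.0, 0.0, 0.0, 1.0]]
0.9959564208984375
```

View pics/scene0.png

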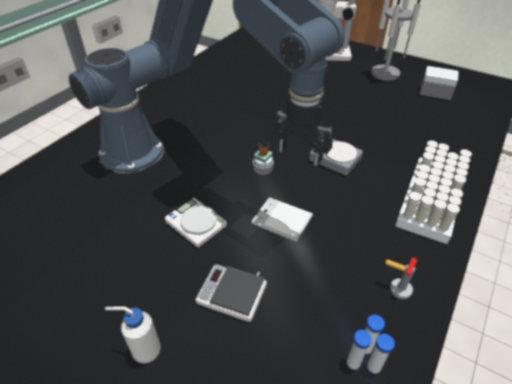

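View pics/side0.png

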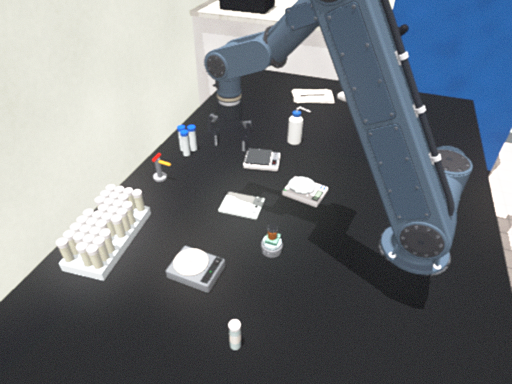

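View pics/wrist0.png

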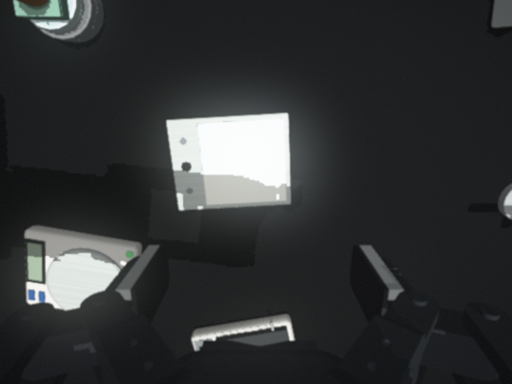

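The scene view shows the stack at about (263,160), stirrer (340,153), light plate (283,217), balance (197,220), warmer (232,291) and wash bottle (140,335). In the side view, the stack is at (272,243), stirrer (195,265), light plate (242,205), balance (304,190), warmer (262,159) and vial (235,334).

```bash
cat > h.py <<'E'
import numpy as np,cv2,math
H,W=384,512
VF={"scene":50.352864271968556,"side":52.93931679860468,"wrist":63.35264386975532}
C={"scene":(255.644,190.614),"side":(255.273,190.443),"wrist":(259.259,190.802)}
def F(n): return H/2/math.tan(math.radians(VF[n]/2))
def cloud(n,d,pose):
    f=F(n);cx,cy=C[n];v,u=np.mgrid[0:H,0:W]
    P=np.stack([(u-cx)/f*d,(v-cy)/f*d,d],-1)
    return P@pose[:3,:3].T+pose[:3,3]
def ray(n,uv,pose,z):
    f=F(n);cx,cy=C[n];uv=np.atleast_2d(uv).astype(float)
    D=np.c_[(uv[:,0]-cx)/f,(uv[:,1]-cy)/f,np.ones(len(uv))]@pose[:3,:3].T
    o=pose[:3,3];return o+D*((z-o[2])/D[:,2])[:,None]
E
python3 - <<'E'
from h import *
for n in VF:
    a=np.load(f"pics/{n}0.npz");P=cloud(n,a["d"],a["pose"]);ok=a["d"]>0
    # table residual on dark pixels
    m=ok&(a["p"].max(2)<40)&(abs(P[...,2])<.03)
    for r in (0,128,256):
      print(n,r,[round(float(np.median(P[r:r+128,c:c+128,2][m[r:r+128,c:c+128]])),4) if m[r:r+128,c:c+128].sum()>50 else None for c in range(0,512,128)])
    # height map top-down
    res=.001
    x=P[...,0];y=P[...,1];z=P[...,2]
    k=ok&(x>.3)&(x<1.0)&(y>-.5)&(y<.5)&(z>.006)&(z<.19)
    img=np.zeros((700,1000,3),np.uint8);hm=np.zeros((700,1000))
    o=np.argsort(z[k]);i=((1.0-x[k])/res).astype(int)[o];j=((.5-y[k])/res).astype(int)[o]
    c=np.clip(z[k][o]*255/.12,0,255).astype(np.uint8)
    cols=cv2.applyColorMap(c[:,None],cv2.COLORMAP_JET)[:,0]
    for di in (0,1):
      for dj in (0,1): img[np.clip(i+di,0,699),np.clip(j+dj,0,999)]=cols
    cv2.imwrite(f"pics/hm_{n}.png",cv2.resize(img,(800,560)))
E
```

```text
scene 0 [None, 0.0002, 0.0007, 0.0006]
scene 128 [0.0, 0.0002, 0.0006, 0.0008]
scene 256 [0.0001, 0.0001, 0.0003, 0.0002]
side 0 [None, None, None, None]
side 128 [None, None, 0.0008, None]
side 256 [None, None, 0.0008, 0.0009]
wrist 0 [0.0005, 0.0004, 0.0002, 0.0001]
wrist 128 [0.0007, 0.0006, 0.0003, 0.0002]
wrist 256 [0.0009, 0.0007, 0.0005, 0.0003]
```

View pics/hm_scene.png

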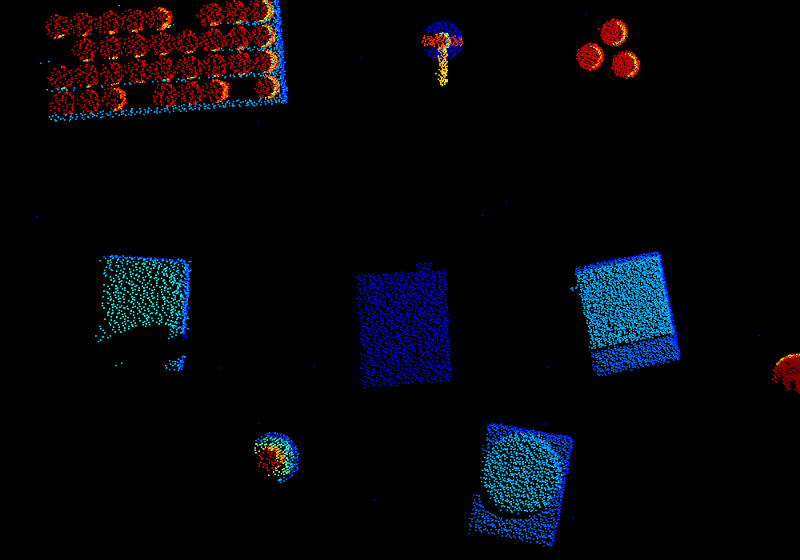

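View pics/hm_side.png

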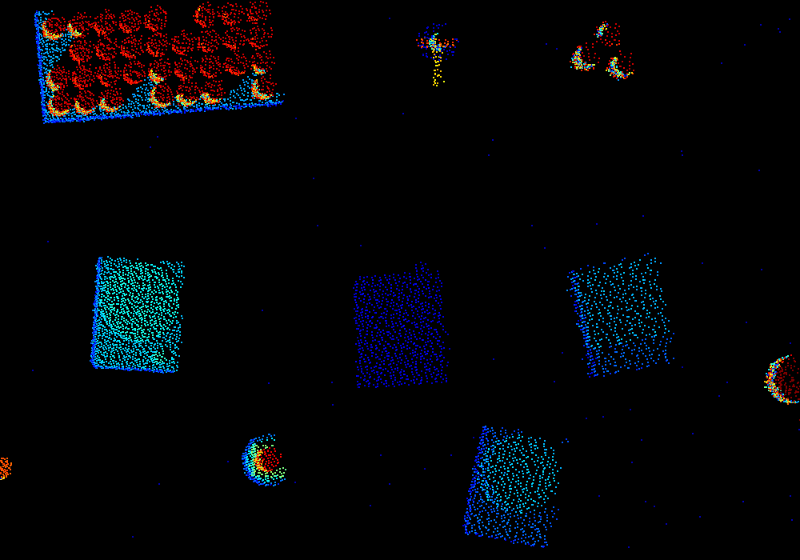

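```bash
cat >> h.py <<'E'
INS={"stirrer":(.38,.615,.046),"light":(.60-.01,0.0,.012),"warmer":(.62,-.285,.036),"balance":(.41,-.15,.038)}
E
python3 - <<'E'
from h import *
for n in ["scene","side","wrist"]:
    a=np.load(f"pics/{n}0.npz");P=cloud(n,a["d"],a["pose"]);ok=a["d"]>0
    x,y,z=P[...,0],P[...,1],P[...,2]
    for nm,(cx,cy,h,dr) in {"stirrer":(.61,.32,.046,.1),"light":(.59,0.,.012,.1),"warmer":(.61,-.285,.036,.1),"balance":(.40,-.15,.038,.1)}.items():
        k=ok&(abs(x-cx)<.1)&(abs(y-cy)<.1)&(z>.007)&(z<.07)
        if k.sum()<200: continue
        r=cv2.minAreaRect(np.c_[x[k],y[k]].astype(np.float32))
        k2=ok&(abs(x-cx)<.1)&(abs(y-cy)<.1)&(abs(z-h)<.003)
        r2=cv2.minAreaRect(np.c_[x[k2],y[k2]].astype(np.float32))
        print(n,nm,k.sum(),"body",np.round(r[0],4),np.round(r[1],3),round(r[2],1),"| top",np.round(r2[0],4),np.round(r2[1],3),round(r2[2],1))
    k=ok&(abs(x-.42)<.07)&(abs(y-.165)<.07)&(z>.02)&(z<.12)
    if k.sum(): 
        print(n,"stack",k.sum(),"zmax",np.percentile(z[k],98))
        for lo,hi in((.02,.03),(.033,.047),(.048,.063),(.07,.12),(.1,.11)):
            kk=k&(z>lo)&(z<hi)
            if kk.sum()>3: print(lo,kk.sum(),x[kk].min().round(4),x[kk].max().round(4),y[kk].min().round(4),y[kk].max().round(4))
    k=ok&(z>.085)&(z<.1)&(abs(y-.5)<.06)&(abs(x-.42)<.06)
    if k.sum(): print("vial",x[k].mean(),y[k].mean())
    k=ok&(z>.02)&(z<.19)&(abs(y+.52)<.09)&(abs(x-.53)<.12)
    if k.sum(): print("wb",x[k].min(),x[k].max(),y[k].min(),y[k].max())
E
```

```text
scene stirrer 931 body [0.6095 0.3219] [0.114 0.139] 86.7 | top [0.6281 0.3205] [0.103 0.09 ] 85.8
scene light 1460 body [ 0.5946 -0.0041] [0.151 0.114] 3.7 | top [ 0.5947 -0.0044] [0.15  0.114] 4.1
scene warmer 2590 body [ 0.607  -0.2799] [0.14  0.119] 11.2 | top [ 0.6212 -0.2758] [0.098 0.115] 11.8
scene balance 1649 body [ 0.3941 -0.1499] [0.111 0.143] 79.5 | top [ 0.4081 -0.1512] [0.098 0.099] 36.6
scene stack 437 zmax 0.10748404405067791
0.02 70 0.3991 0.4588 0.1273 0.1736
0.033 78 0.4 0.4535 0.1331 0.1784
0.048 100 0.4063 0.4519 0.1384 0.1819
0.07 127 0.4127 0.4417 0.1445 0.1767
0.1 61 0.4127 0.4413 0.1445 0.1767
wb 0.474653499898657 0.5579443560104611 -0.524548153196932 -0.46527602957720543
side stirrer 1750 body [0.6067 0.328 ] [0.113 0.14 ] 86.4 | top [0.6073 0.3292] [0.101 0.13 ] 84.6
side light 827 body [ 0.594 -0.   ] [0.152 0.119] 4.5 | top [0.5939 0.0016] [0.152 0.115] 4.2
side warmer 670 body [ 0.6025 -0.2583] [0.141 0.157] 10.2 | top [ 0.6206 -0.2744] [0.097 0.111] 12.0
side balance 856 body [ 0.3925 -0.1448] [0.115 0.14 ] 79.6 | top [ 0.4082 -0.1486] [0.1   0.096] 79.4
side stack 440 zmax 0.10784848787450117
0.02 66 0.394 0.4578 0.1491 0.1974
0.033 72 0.3949 0.4526 0.1494 0.1944
0.048 93 0.4025 0.4457 0.143 0.1911
0.07 132 0.4116 0.4407 0.1491 0.1825
0.1 71 0.4116 0.4407 0.1491 0.1825
vial 0.4147320491005621 0.5021164957322544
wb 0.473910268998514 0.556053314972327 -0.5162010086966952 -0.4558162610681725
wrist light 10761 body [ 0.5949 -0.0026] [0.15 0.11] 3.4 | top [ 0.5949 -0.0026] [0.15 0.11] 3.3
wrist warmer 2136 body [ 0.5999 -0.2354] [0.141 0.043] 5.7 | top [ 0.614  -0.2313] [0.095 0.03 ] 13.0
wrist balance 6747 body [ 0.3946 -0.1469] [0.11  0.139] 79.4 | top [ 0.3997 -0.137 ] [0.1   0.067] 35.1
wrist stack 2507 zmax 0.07315816410186206
0.02 469 0.4 0.4596 0.1288 0.1655
0.033 605 0.4067 0.4527 0.1351 0.1614
0.048 856 0.4048 0.4463 0.1419 0.1582
0.07 71 0.4221 0.4356 0.1492 0.1526
```

Emit:
move_arm(deltas=[[0.1,-0.1,-0.1,0,100],[0.2,-0.2,-0.1,0,100],[0.3,-0.3,-0.1,0,100],[0.4,-0.4,-0.1,0,100],[0.41,-0.49,-0.1,0,100],[0.41,-0.49,-0.1,0,100],[0.41,-0.49,-0.1,0,100],[0.41,-0.49,-0.1,0,100]], force=30)

```text
t: 0.82
tcp_pos: [0.4244, 0.1657, 0.2468]
tool_rot: [0.706, 0.708, -0.001, -0.001]
force: [0.2, 0.0, -0.3]
finger_gap: 0.999
```

```bash
cat >> h.py <<'E'
def shot(tag,n="wrist"):
    from station import manip
    c=manip.get_calibration(n);p,d=manip.snapshot(n)
    np.savez(f"pics/{tag}.npz",p=p,d=d,pose=c["pose"]);cv2.imwrite(f"pics/{tag}.png",p[:,:,::-1])
    s=manip.sense();print("t",s["t"],"tcp",np.round(s["tcp_pos"],4),np.round(s["tool_rot"],3),"gap",s["finger_gap"],"F",np.round(s["force"],1))
    return p,d,c["pose"]
E
python3 -c "
from h import *
shot('w1')"
```

```text
t 0.8667 tcp [0.4276 0.1648 0.2471] [ 0.706  0.708 -0.     0.   ] gap 1.000292964092746 F [ 0.3 -0.4 -0.1]
```

View pics/w1.png

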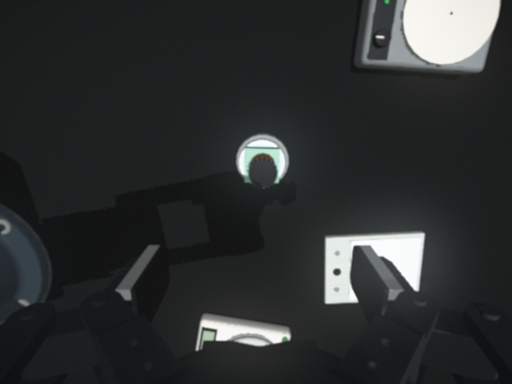

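Seen from above, the stack is at (262,160) and its square block looks nearly axis-aligned; the stirrer plate is at the upper right (450,12).

Run:
```python
from h import *
a=np.load("pics/w1.npz");p=a["p"];P=cloud("wrist",a["d"],a["pose"]);x,y,z=[P[...,i] for i in range(3)]
near=(abs(x-.427)<.06)&(abs(y-.163)<.06)
for nm,lo,hi in(("jar",.1,.112),("block",.056,.066),("petri",.04,.05),("tin",.026,.034)):
    k=near&(z>lo)&(z<hi);pts=np.c_[x[k],y[k]].astype(np.float32)
    print(nm,k.sum(),"z",np.median(z[k]),"x",x[k].min(),x[k].max(),"y",y[k].min(),y[k].max(),"circ",cv2.minEnclosingCircle(pts),"rect",cv2.minAreaRect(pts))
hsv=cv2.cvtColor(p,cv2.COLOR_RGB2HSV)
cv2.imwrite("pics/w1z.png",cv2.resize(p[110:230,200:330,::-1],None,fx=6,fy=5.0,interpolation=cv2.INTER_CUBIC)[:600,:800])
print(np.unique(np.round(z[near][z[near]>.01],3),return_counts=True))
```

```text
jar 683 z 0.1063185980765462 x 0.41162740329903136 0.44148242553297823 y 0.1490289687833805 0.1792839830308644 circ ((0.4263893961906433, 0.16396163403987885), 0.015486820600926876) rect ((0.42661580443382263, 0.1641688048839569), (0.029788987711071968, 0.030299870297312737), 1.3703395128250122)
block 479 z 0.06137488705975397 x 0.405197257449081 0.44557812621760823 y 0.1432772925230741 0.18317645313820802 circ ((0.4252394437789917, 0.1626484990119934), 0.027764255180954933) rect ((0.4253535568714142, 0.16298127174377441), (0.0398838184773922, 0.04001186043024063), 89.22782135009766)
petri 380 z 0.045362234694536624 x 0.398543711393599 0.45281766882877744 y 0.14679851814147427 0.19024177745596518 circ ((0.4254399538040161, 0.16307736933231354), 0.027477890253067017) rect ((0.4258154332637787, 0.16875621676445007), (0.04285972937941551, 0.05426109582185745), 88.60417175292969)
tin 431 z 0.03003400370947662 x 0.39354175915941414 0.4578778417864113 y 0.13262512783559172 0.19456232010273644 circ ((0.4260694682598114, 0.16195067763328552), 0.03288557752966881) rect ((0.4255537986755371, 0
[... 1842 characters left out ...]
  2,
          4,    4,    1,    1,    3,    2,    7,    5,    5,    4,    9,
          8,    6,    9,   18,   72,  295,  241,   27,    2,    7,   33,
         41,   62,   67,   75,   88,  100,  117,  103,  127,  121,  157,
        110,  147,  140,  138,  131,  166,  153,  142,  185,  166,  154,
        148,  186,  175,  179,  200,  193,  189,  178,  174,  151,  150,
        129,  131,  168,  332,  206,   54,   58,   75,   90,  127,  191,
        214,  271,  305,  321,  325,  394,  777, 1186, 1104,  859,  463,
        275,  206,  201,  233,  412,  548,  632,  591,  771,  918, 1067,
       1112, 1117, 1056, 1007,  989,  996, 1019,  724,  513,  544,  544,
        478,  370,  233,  174,   23]))
```

View pics/w1z.png

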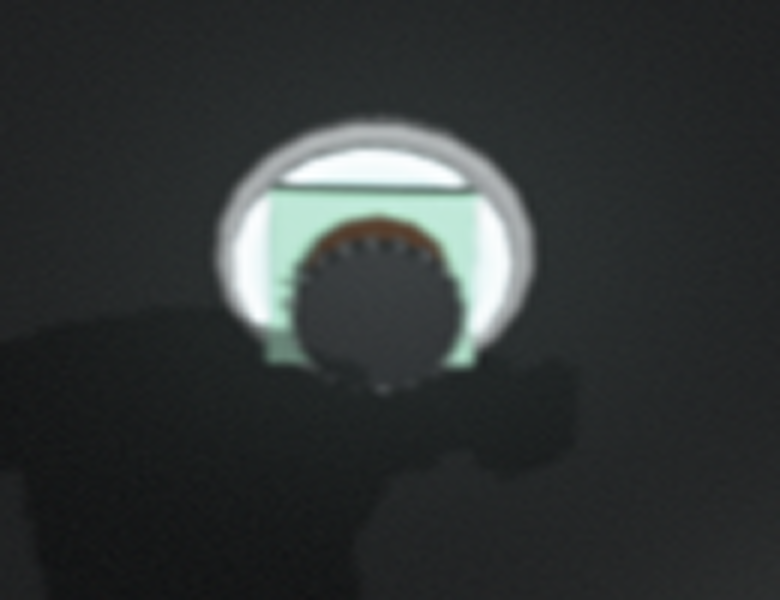

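Emit:
move_arm(deltas=[[0,-0.006,0.08,0,100],[0,-0.006,0.16,0,100],[0,-0.006,0.24,0,80],[0,-0.006,0.3,0,75],[0,-0.006,0.36,0,75],[0,-0.006,0.4,0,75],[0,-0.006,0.418,0,75],[0,-0.006,0.418,0,75]])

```text
t: 1.53
tcp_pos: [0.4273, 0.1632, 0.078]
tool_rot: [0.708, 0.707, -0.001, -0.001]
force: [-0.3, -0.8, -0.4]
finger_gap: 0.747
```

Emit:
move_arm(deltas=[[0,0,0,0,60],[0,0,0,0,50],[0,0,0,0,40],[0,0,0,0,30],[0,0,0,0,20],[0,0,0,0,20],[0,0,0,0,20],[0,0,0,0,20]])

```text
t: 2.2
tcp_pos: [0.4268, 0.1643, 0.0821]
tool_rot: [0.707, 0.707, 0.001, 0.001]
force: [-3.5, 0.1, 15.6]
finger_gap: 0.204
```

```bash
python3 -c "
from h import *
shot('w2');shot('s2','side')"
```

```text
t 2.25 tcp [0.4268 0.1643 0.0821] [0.707 0.707 0.001 0.001] gap 0.20301628655401083 F [-3.7 -0.  15. ]
t 2.3 tcp [0.4268 0.1643 0.0821] [0.707 0.707 0.001 0.001] gap 0.20336926951225415 F [-3.1 -0.1 15.9]
```

View pics/w2.png

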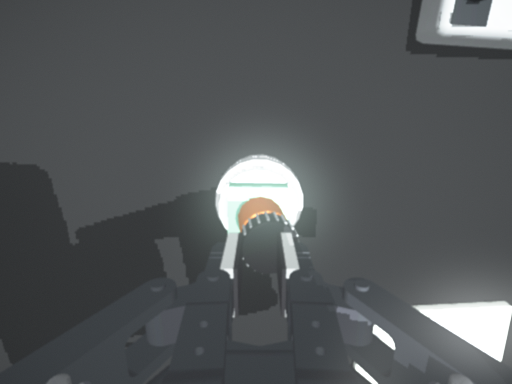

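Run:
```python
from h import *
a=np.load("pics/s2.npz");p=a["p"]
b=np.load("pics/w2.npz")["p"]
A=cv2.resize(p[180:270,220:330],(480,390),interpolation=3)
B=cv2.resize(b[140:340,180:345],(320,390),interpolation=3)
cv2.imwrite("pics/s2z.png",np.hstack([A,B])[:,:,::-1])
```

```text
(no output)
```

View pics/s2z.png

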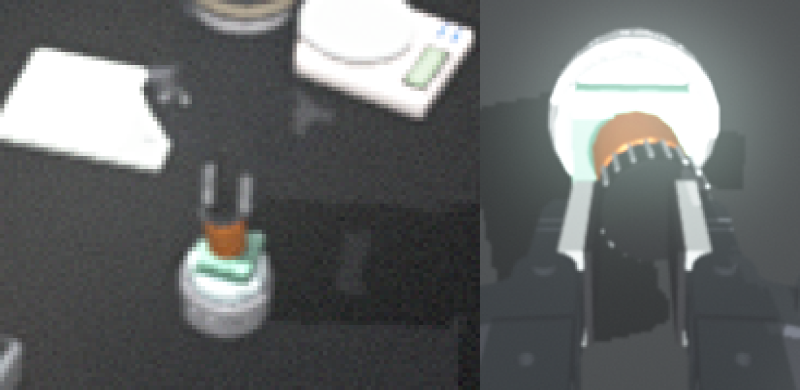

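Run:
```python
from h import *
a=np.load("pics/w2.npz");P=cloud("wrist",a["d"],a["pose"])
for v in (240,250,260,270,280,290,300,310):
    print(v,[(u,)+tuple((P[v,u]*1000).round().astype(int)) for u in range(216,312,8)])
```

```text
240 [(216, np.int64(388), np.int64(117), np.int64(1)), (224, np.int64(396), np.int64(117), np.int64(1)), (232, np.int64(414), np.int64(174), np.int64(119)), (240, np.int64(417), np.int64(175), np.int64(120)), (248, np.int64(421), np.int64(169), np.int64(108)), (256, np.int64(425), np.int64(169), np.int64(108)), (264, np.int64(429), np.int64(169), np.int64(109)), (272, np.int64(433), np.int64(169), np.int64(108)), (280, np.int64(436), np.int64(175), np.int64(120)), (288, np.int64(439), np.int64(175), np.int64(120)), (296, np.int64(445), np.int64(168), np.int64(106)), (304, np.int64(466), np.int64(116), np.int64(0))]
250 [(216, np.int64(407), np.int64(171), np.int64(122)), (224, np.int64(411), np.int64(175), np.int64(130)), (232, np.int64(415), np.int64(175), np.int64(129)), (240, np.int64(418), np.int64(172), np.int64(124)), (248, np.int64(421), np.int64(163), np.int64(108)), (256, np.int64(425), np.int64(164), np.int64(108)), (264, np.int64(429), np.int64(163), np.int64(108)), (272, np.int64(433), np.int64(163), np.int64(107)), (280, np.int64(435), np.int64(175), np.int64(129)), (288
[... 3168 characters left out ...]
438), np.int64(176), np.int64(165)), (304, np.int64(441), np.int64(175), np.int64(164))]
310 [(216, np.int64(414), np.int64(181), np.int64(177)), (224, np.int64(416), np.int64(180), np.int64(176)), (232, np.int64(416), np.int64(161), np.int64(151)), (240, np.int64(408), np.int64(44), np.int64(1)), (248, np.int64(416), np.int64(44), np.int64(1)), (256, np.int64(423), np.int64(44), np.int64(1)), (264, np.int64(431), np.int64(44), np.int64(1)), (272, np.int64(439), np.int64(44), np.int64(1)), (280, np.int64(446), np.int64(43), np.int64(-1)), (288, np.int64(437), np.int64(162), np.int64(153)), (296, np.int64(436), np.int64(181), np.int64(177)), (304, np.int64(439), np.int64(181), np.int64(176))]
```

The depth shows the finger pads 17 mm apart and ending at about z = 0.11, on top of the jar cap rather than around it. I'll raise the arm and measure where the fingertips really are.

Emit:
move_arm(deltas=[[0,0,-0.005,0,20],[0,0,-0.01,0,20],[0,0,-0.02,0,20],[0,0,-0.04,0,20],[0,0,-0.08,0,20],[0,0,-0.12,0,30],[0,0,-0.15,0,35],[0,0,-0.15,0,35]])

```text
t: 2.97
tcp_pos: [0.4285, 0.1643, 0.1422]
tool_rot: [0.707, 0.707, 0.002, 0.002]
force: [-0.1, -0.3, 0.9]
finger_gap: 0.349
```

Run:
```python
from h import *
p,d,T=shot('w3');p2,d2,T2=shot('s3','side');p3,d3,T3=shot('c3','scene')
P=cloud("wrist",d,T);x,y,z=[P[...,i] for i in range(3)]
k=(abs(x-.427)<.06)&(abs(y-.165)<.012)&(z>.11)
print(np.unique((z[k]*200).round()/200,return_counts=True))
for nm,dd,TT in(("side",d2,T2),("scene",d3,T3)):
    P=cloud(nm,dd,TT);x,y,z=[P[...,i] for i in range(3)]
    k=(abs(x-.427)<.05)&(abs(y-.165)<.05)&(z>.03)&(z<.3)
    q=np.unique((z[k]*200).round()/200,return_counts=True);print(nm,list(zip(q[0].tolist(),q[1].tolist())))
A=cv2.resize(p2[150:270,210:340],(433,400),interpolation=3)
B=cv2.resize(p[100:340,150:370],(366,400),interpolation=3)
cv2.imwrite("pics/s3z.png",np.hstack([A,B])[:,:,::-1])
```

```text
t 3.0167 tcp [0.4277 0.1642 0.141 ] [0.707 0.707 0.001 0.001] gap 0.35233030020176703 F [-0.1 -0.4 -0.1]
t 3.0667 tcp [0.4269 0.1641 0.1402] [0.707 0.707 0.001 0.   ] gap 0.34753138681278606 F [ 0.2 -0.1 -0.4]
t 3.1167 tcp [0.4264 0.164  0.1396] [ 0.707  0.707 -0.    -0.   ] gap 0.35417269607675567 F [-0.1 -0.6  0.3]
(array([0.165, 0.17 , 0.175, 0.18 , 0.185, 0.19 , 0.195, 0.2  , 0.205,
       0.21 , 0.215, 0.22 , 0.225, 0.23 , 0.235, 0.24 , 0.245, 0.25 ,
       0.255]), array([   3,  104,  271,  351,  412,  442,  509,  398,  833,  641, 1222,
       2720, 4541, 2198, 2072, 3438, 4096, 4139, 1516]))
side [(0.03, 30), (0.035, 16), (0.04, 16), (0.045, 51), (0.05, 18), (0.055, 19), (0.06, 58), (0.065, 19), (0.07, 13), (0.075, 7), (0.08, 12), (0.085, 11), (0.09, 13), (0.095, 5), (0.1, 14), (0.105, 47), (0.11, 15), (0.17, 9), (0.175, 15), (0.18, 14), (0.185, 15), (0.19, 18), (0.195, 14), (0.2, 17), (0.205, 10), (0.21, 16), (0.215, 35), (0.22, 59), (0.225, 41), (0.23, 23), (0.235, 38), (0.24, 33), (0.245, 39), (0.25, 28), (0.255, 38), (0.26, 38), (0.265, 47), (0.27, 55), (0.275, 58), (0.28, 30), (0.285, 14), (0.29, 6), (0.295, 18), (0.3, 18)]
scene [(0.03, 31), (0.035, 20), (0.04, 21), (0.045, 46), (0.05, 22), (0.055, 21), (0.06, 53), (0.065, 16), (0.07, 9), (0.075, 12), (0.08, 10), (0.085, 11), (0.09, 13), (0.095, 12), (0.1, 10), (0.105, 46), (0.11, 7), (0.165, 2), (0.17, 13), (0.175, 13), (0.18, 23), (0.185, 21), (0.19, 20), (0.195, 20), (0.2, 20), (0.205, 15), (0.21, 23), (0.215, 40), (0.22, 51), (0.225, 40), (0.23, 28), (0.235, 50), (0.24, 35), (0.245, 33), (0.25, 34), (0.255, 36), (0.26, 41), (0.265, 49), (0.27, 61), (0.275, 50), (0.28, 28), (0.285, 20), (0.29, 8), (0.295, 30), (0.3, 24)]
```

View pics/s3z.png

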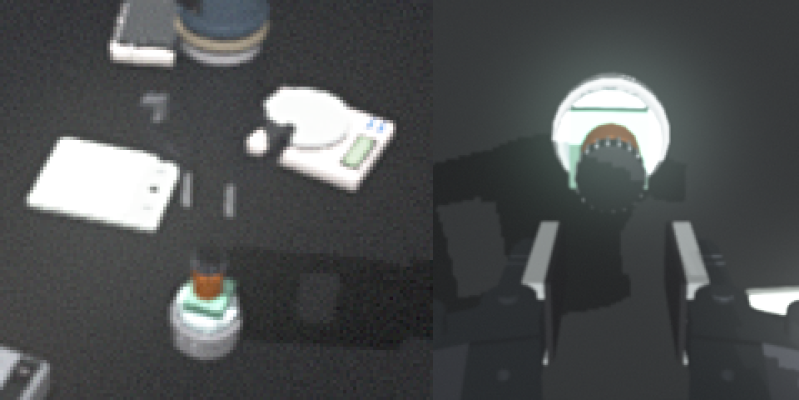

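All three cameras put the fingertips at z ≈ 0.168 with the TCP reading 0.140. That is 28 mm behind the reported TCP, not 11 mm ahead of it, so I'll work from the measured tips. Next I'll check the stack again.

```bash
cat >> h.py <<'E'
def layers(P,c,r,L):
    x,y,z=[P[...,i] for i in range(3)];near=np.hypot(x-c[0],y-c[1])<r
    for nm,h in L:
        k=near&(abs(z-h)<.004);pts=np.c_[x[k],y[k]].astype(np.float32)
        if len(pts)<10: print(nm,len(pts));continue
        R=cv2.minAreaRect(pts);q=cv2.minEnclosingCircle(pts)
        print(nm,len(pts),"z %.4f"%np.median(z[k]),"x %.4f..%.4f y %.4f..%.4f"%(x[k].min(),x[k].max(),y[k].min(),y[k].max()),"circ",np.round(q[0],4),round(q[1],4),"rect",np.round(R[0],4),np.round(R[1],4),round(R[2],1))
E
python3 - <<'E'
from h import *
for n,t in(("wrist","w3"),("side","s3"),("scene","c3")):
    a=np.load(f"pics/{t}.npz");print(n);layers(cloud(n,a["d"],a["pose"]),(.4265,.1638),.05,[("jar",.106),("block",.061),("petri",.045),("tin",.03)])
E
```

```text
wrist
jar 1408 z 0.1064 x 0.4112..0.4414 y 0.1489..0.1796 circ [0.4261 0.1641] 0.0157 rect [0.4262 0.1644] [0.0301 0.0303] 4.9
block 852 z 0.0614 x 0.4052..0.4455 y 0.1429..0.1833 circ [0.4253 0.1632] 0.0277 rect [0.4254 0.1628] [0.0404 0.0399] 89.0
petri 655 z 0.0454 x 0.3983..0.4523 y 0.1465..0.1902 circ [0.425  0.1631] 0.0279 rect [0.4254 0.1687] [0.043  0.0542] 88.4
tin 744 z 0.0301 x 0.3935..0.4582 y 0.1382..0.1947 circ [0.4261 0.1624] 0.0329 rect [0.4265 0.1673] [0.0549 0.0647] 85.7
side
jar 61 z 0.1060 x 0.4110..0.4404 y 0.1492..0.1811 circ [0.4261 0.1651] 0.0164 rect [0.426  0.1656] [0.0274 0.0285] 21.4
block 75 z 0.0611 x 0.4052..0.4441 y 0.1454..0.1888 circ [0.4232 0.1653] 0.0263 rect [0.4246 0.167 ] [0.0435 0.0388] 89.3
petri 64 z 0.0456 x 0.3977..0.4512 y 0.1442..0.1932 circ [0.4232 0.166 ] 0.0281 rect [0.4227 0.1716] [0.0501 0.0407] 19.1
tin 81 z 0.0298 x 0.3937..0.4576 y 0.1440..0.1973 circ [0.4254 0.1669] 0.0332 rect [0.423  0.1737] [0.0634 0.0485] 12.7
scene
jar 53 z 0.1057 x 0.4128..0.4420 y 0.1470..0.1797 circ [0.4257 0.1636] 0.0177 rect [0.4275 0.1629] [0.0306 0.0299] 81.0
block 67 z 0.0613 x 0.4060..0.4467 y 0.1403..0.1814 circ [0.4285 0.1602] 0.0267 rect [0.4261 0.1607] [0.0405 0.0407] 1.0
petri 61 z 0.0449 x 0.4010..0.4531 y 0.1344..0.1826 circ [0.4265 0.161 ] 0.0281 rect [0.433  0.1523] [0.0549 0.0343] 37.4
tin 80 z 0.0298 x 0.3948..0.4588 y 0.1271..0.1806 circ [0.4269 0.1576] 0.0325 rect [0.4318 0.1489] [0.0625 0.0407] 26.5
```

Emit:
move_arm(deltas=[[0,0,0,0,65],[0,0,0,0,65],[0,0,0.05,0,65],[0,0,0.1,0,65],[0,0,0.15,0,65],[0,0,0.2,0,65],[0,0,0.24,0,65],[0,0,0.24,0,65]])

```text
t: 3.78
tcp_pos: [0.4242, 0.1636, 0.0408]
tool_rot: [0.707, 0.707, -0.003, -0.002]
force: [0.1, -0.5, -0.8]
finger_gap: 0.649
```

Emit:
move_arm(deltas=[[0,0,0,0,55],[0,0,0,0,48],[0,0,0,0,44],[0,0,0,0,40],[0,0,0,0,36],[0,0,0,0,32],[0,0,0,0,28],[0,0,0,0,28]])

```text
t: 4.45
tcp_pos: [0.4271, 0.1641, 0.0446]
tool_rot: [0.707, 0.707, 0.001, 0.001]
force: [-0.6, -0.1, 7.0]
finger_gap: 0.343
```

Run:
```python
from h import *
p,d,T=shot('w4');p2,d2,T2=shot('s4','side')
A=cv2.resize(p2[150:270,210:340],(433,400),interpolation=3)
B=cv2.resize(p[100:340,150:370],(366,400),interpolation=3)
cv2.imwrite("pics/s4z.png",np.hstack([A,B])[:,:,::-1])
```

```text
t 4.5 tcp [0.4271 0.1641 0.0446] [0.707 0.707 0.001 0.001] gap 0.3436659266297278 F [-0.6 -0.5  6. ]
t 4.55 tcp [0.4271 0.1641 0.0446] [0.707 0.707 0.001 0.001] gap 0.3456739771555953 F [-0.7 -1.4  6.8]
```

View pics/s4z.png

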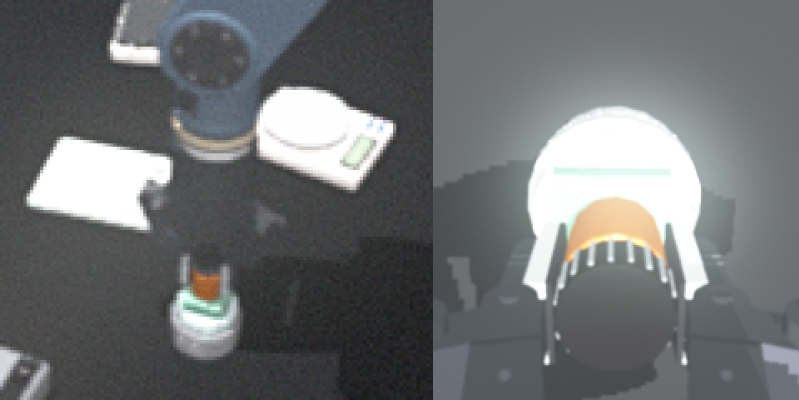

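The jar is held between the pads: gap 0.344 (29 mm), 7 N vertical. Next I'll lift it and carry it towards the stirrer.

Emit:
move_arm(deltas=[[0,0,-0.03,0,28],[0,0,-0.08,0,28],[0,0,-0.15,0,28],[0.02,0.02,-0.22,0,28],[0.07,0.08,-0.28,0,28],[0.13,0.15,-0.28,0,28],[0.19,0.22,-0.28,0,28],[0.25,0.29,-0.28,0,28]])

```text
t: 5.22
tcp_pos: [0.5437, 0.2652, 0.157]
tool_rot: [0.707, 0.707, 0.001, 0.0]
force: [1.9, -0.6, -0.6]
finger_gap: 0.342
```

Emit:
move_arm(deltas=[[0.03,0.06,0,0,28],[0.05,0.1,0,0,28],[0.07,0.14,0,0,28],[0.07,0.16,0,0,28],[0.07,0.16,0,0,28],[0.07,0.16,0,0,28],[0.07,0.16,0,0,28],[0.07,0.16,0,0,28]])

```text
t: 5.88
tcp_pos: [0.6053, 0.2914, 0.1557]
tool_rot: [0.707, 0.707, -0.001, -0.0]
force: [0.4, 0.2, -0.6]
finger_gap: 0.341
```

Run:
```python
from h import *
p,d,T=shot('w5');p2,d2,T2=shot('s5','side');p3,d3,T3=shot('c5','scene')
for n,dd,TT,pp in(("wrist",d,T,p),("side",d2,T2,p2),("scene",d3,T3,p3)):
    P=cloud(n,dd,TT);x,y,z=[P[...,i] for i in range(3)]
    k=(abs(x-.61)<.1)&(abs(y-.32)<.1)&(z>.007)&(z<.056);print(n,"body",cv2.minAreaRect(np.c_[x[k],y[k]].astype(np.float32)))
    m=((pp.min(2)>170)&(abs(z-.046)<.004)&(abs(x-.61)<.1)&(abs(y-.32)<.1)).astype(np.uint8)
    if m.sum()>50:print("plate",m.sum(),x[m>0].min(),x[m>0].max(),y[m>0].min(),y[m>0].max(),cv2.minEnclosingCircle(np.c_[x[m>0],y[m>0]].astype(np.float32)))
    k=(np.hypot(x-.4255,y-.163)<.04)&(abs(z-.061)<.004)
    print("block",cv2.minAreaRect(np.c_[x[k],y[k]].astype(np.float32)))
```

```text
t 5.9333 tcp [0.6055 0.2915 0.1558] [ 0.707  0.707 -0.    -0.   ] gap 0.3444268774158004 F [-0.7 -0.6 -0.4]
t 5.9833 tcp [0.6058 0.2917 0.1559] [ 0.707  0.707 -0.    -0.   ] gap 0.3379376170905053 F [-0.   0.7 -0.2]
t 6.0333 tcp [0.606  0.2917 0.156 ] [ 0.707  0.707 -0.    -0.   ] gap 0.3421110229074521 F [-0.2  0.1 -0.5]
wrist body ((0.6082971096038818, 0.32459625601768494), (0.11021282523870468, 0.14067520201206207), 86.54063415527344)
plate 9683 0.5491368489562143 0.673124267369566 0.27399440642057854 0.3736093571778993 ((0.6095743775367737, 0.319919615983963), 0.06404490023851395)
block ((0.4260638356208801, 0.16368989646434784), (0.04191553220152855, 0.0407065786421299), 0.30468133091926575)
side body ((0.607557475566864, 0.3279627561569214), (0.11144249886274338, 0.14087451994419098), 86.81224822998047)
plate 735 0.5386494105882533 0.6719572933021396 0.2738822587961267 0.3837391897599145 ((0.60978102684021, 0.3277633786201477), 0.07674413174390793)
block ((0.42464789748191833, 0.16504625976085663), (0.04347195103764534, 0.039211370050907135), 88.6963882446289)
scene body ((0.609287440776825, 0.3208900988101959), (0.11406449228525162, 0.13932646811008453), 86.06676483154297)
plate 456 0.574542858607693 0.6723247648032877 0.27303149007021177 0.3719893962653894 ((0.6211330890655518, 0.32596921920776367), 0.05542520433664322)
block ((0.42614176869392395, 0.1608356386423111), (0.04157416522502899, 0.04351340979337692), 1.783841609954834)
```

View pics/w5.png

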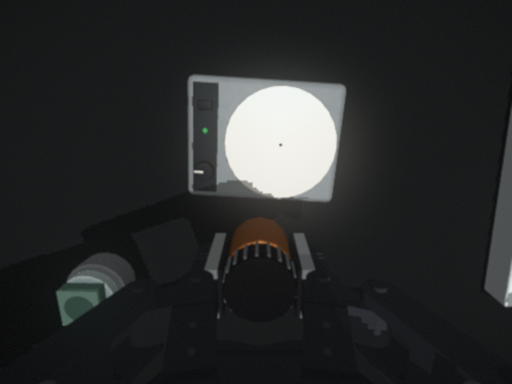

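View pics/s5.png

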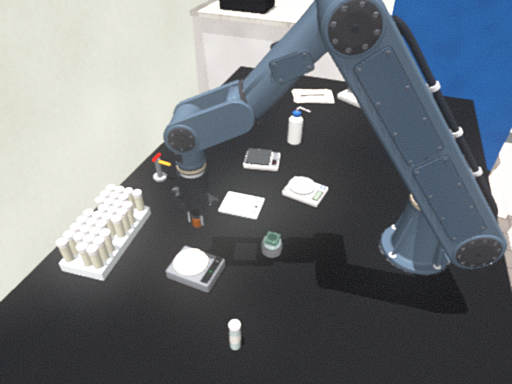

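The wrist view shows the white stirrer plate with its centre dot at (280,144) and the jar held upright at (262,275). I'll cast a ray to the dot and fit the disc outline.

```bash
cat >> h.py <<'E'
def disc(p,T,box,thr,z,n="wrist"):
    u0,v0,u1,v1=box;g=cv2.cvtColor(p,cv2.COLOR_RGB2GRAY);m=np.zeros_like(g);m[v0:v1,u0:u1]=(g[v0:v1,u0:u1]>thr)
    c=max(cv2.findContours(m,cv2.RETR_EXTERNAL,cv2.CHAIN_APPROX_NONE)[0],key=cv2.contourArea)
    W_=ray(n,c[:,0,:],T,z)[:,:2].astype(np.float32);e=cv2.fitEllipse(W_);print("ellipse",np.round(e[0],4),np.round(e[1],4));return e
E
python3 - <<'E'
from h import *
a=np.load("pics/w5.npz");p,T=a["p"],a["pose"]
print(ray("wrist",[280.5,144.5],T,.046))
for t in(200,220): disc(p,T,(222,80,342,200),t,.046)
E
```

```text
[[0.62343607 0.32344825 0.046     ]]
ellipse [0.6236 0.3244] [0.0961 0.0991]
ellipse [0.6236 0.3245] [0.0954 0.0983]
```

Emit:
move_arm(deltas=[[0.03,0.015,0.02,0,28],[0.06,0.03,0.06,0,28],[0.08,0.04,0.12,0,28],[0.08,0.041,0.18,0,28],[0.08,0.041,0.22,0,28],[0.08,0.041,0.25,0,28],[0.08,0.041,0.27,0,28],[0.08,0.041,0.28,0,28]])

```text
t: 6.7
tcp_pos: [0.6225, 0.3242, 0.0422]
tool_rot: [0.707, 0.707, -0.001, -0.0]
force: [0.3, 0.1, -0.2]
finger_gap: 0.34
```

Emit:
move_arm(deltas=[[0,0,0.005,0,28],[0,0,0.01,0,28],[0,0,0.015,0,28],[0,0,0.02,0,28],[0,0,0.025,0,28],[0,0,0.028,0,28],[0,0,0.031,0,28],[0,0,0.033,0,28]])

```text
t: 7.37
tcp_pos: [0.623, 0.324, 0.0305]
tool_rot: [0.707, 0.707, 0.0, 0.0]
force: [-0.5, -0.2, -0.5]
finger_gap: 0.344
```

Run:
```python
from h import *
p,d,T=shot('w6');p2,d2,T2=shot('s6','side')
for n,dd,TT in(("wrist",d,T),("side",d2,T2)): layers(cloud(n,dd,TT),(.6235,.324),.03,[("jartop",.091),("top+2",.095)])
cv2.imwrite("pics/s6z.png",cv2.resize(p2[190:290,140:260],(720,600),interpolation=3)[:,:,::-1])
```

```text
t 7.4167 tcp [0.6229 0.324  0.0303] [ 0.707  0.707 -0.    -0.   ] gap 0.34176492343895154 F [-0.2  0.  -1.4]
t 7.4667 tcp [0.6229 0.324  0.0304] [ 0.707  0.707 -0.    -0.   ] gap 0.3449376250811855 F [-0.5  0.1 -0.1]
jartop 5215 z 0.0922 x 0.5947..0.6506 y 0.3089..0.3396 circ [0.6226 0.3307] 0.0281 rect [0.6238 0.3249] [0.0547 0.0308] 11.9
top+2 4830 z 0.0924 x 0.5955..0.6526 y 0.3089..0.3391 circ [0.6241 0.3328] 0.0287 rect [0.625  0.3245] [0.0563 0.0302] 6.6
jartop 73 z 0.0914 x 0.5952..0.6429 y 0.3116..0.3411 circ [0.6198 0.328 ] 0.0248 rect [0.6191 0.3282] [0.0272 0.0464] 77.2
top+2 55 z 0.0925 x 0.6020..0.6495 y 0.3132..0.3411 circ [0.6257 0.3328] 0.0241 rect [0.6241 0.3293] [0.0237 0.0465] 76.0
```

View pics/s6z.png

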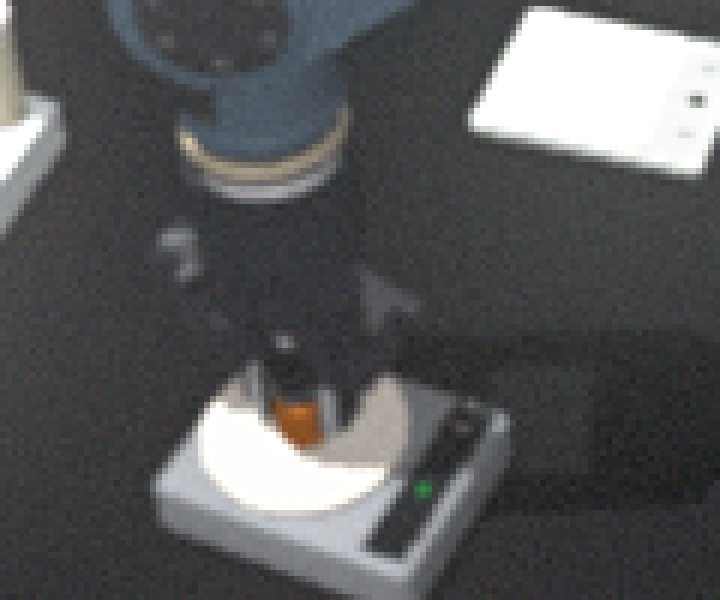

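Emit:
move_arm(deltas=[[0,0,0.002,0,28],[0,0,0.003,0,28],[0,0,0.003,0,28],[0,0,0.003,0,31],[0,0,0.003,0,34],[0,0,0.003,0,38],[0,0,0.003,0,44],[0,0,0.003,0,55]])

```text
t: 8.13
tcp_pos: [0.6229, 0.324, 0.029]
tool_rot: [0.707, 0.707, -0.0, -0.0]
force: [0.4, -0.4, 0.1]
finger_gap: 0.543
```

Emit:
move_arm(deltas=[[0,0,-0.01,0,60],[0,0,-0.03,0,60],[0,0,-0.07,0,60],[0,0,-0.13,0,60],[0,0,-0.2,0,60],[-0.05,-0.06,-0.26,0,70],[-0.11,-0.14,-0.3,0,70],[-0.17,-0.22,-0.3,0,70]])

```text
t: 8.8
tcp_pos: [0.5379, 0.2567, 0.154]
tool_rot: [0.707, 0.707, 0.005, 0.003]
force: [0.7, -0.4, -0.3]
finger_gap: 0.698
```

Run:
```python
from h import *
p,d,T=shot('w7');p2,d2,T2=shot('s7','side')
for n,dd,TT in(("wrist",d,T),("side",d2,T2)):
    layers(cloud(n,dd,TT),(.6235,.324),.025,[("jartop",.091)])
    layers(cloud(n,dd,TT),(.4255,.1635),.045,[("block",.061),("petri",.045),("tin",.03)])
```

```text
t 8.85 tcp [0.5215 0.2501 0.1494] [ 0.707  0.707 -0.007 -0.003] gap 0.7026336376817579 F [-11.7  -4.4  -4.6]
t 8.9 tcp [0.5248 0.2522 0.1489] [ 0.707  0.707 -0.006 -0.003] gap 0.6987728062145203 F [ 0.4  0.4 -0.3]
jartop 1450 z 0.0912 x 0.6073..0.6377 y 0.3085..0.3392 circ [0.6226 0.3238] 0.0158 rect [0.6224 0.3238] [0.0302 0.0308] 6.1
block 846 z 0.0615 x 0.4050..0.4427 y 0.1480..0.1838 circ [0.4243 0.1653] 0.0254 rect [0.4239 0.1658] [0.0363 0.037 ] 88.7
petri 312 z 0.0455 x 0.4065..0.4439 y 0.1816..0.1905 circ [0.4252 0.1826] 0.0188 rect [0.4253 0.1862] [0.0085 0.0374] 88.4
tin 405 z 0.0301 x 0.3959..0.4521 y 0.1725..0.1948 circ [0.4239 0.1773] 0.0284 rect [0.4227 0.1856] [0.0567 0.0182] 8.6
jartop 73 z 0.0911 x 0.6066..0.6375 y 0.3106..0.3423 circ [0.6215 0.3266] 0.0171 rect [0.6222 0.3261] [0.0289 0.0297] 57.4
block 131 z 0.0613 x 0.4045..0.4449 y 0.1433..0.1873 circ [0.4243 0.1653] 0.0286 rect [0.4251 0.1651] [0.0429 0.0399] 87.5
petri 54 z 0.0448 x 0.3985..0.4523 y 0.1513..0.1917 circ [0.425  0.1664] 0.0277 rect [0.4245 0.1724] [0.0529 0.0375] 6.2
tin 81 z 0.0301 x 0.3937..0.4564 y 0.1444..0.1974 circ [0.4251 0.166 ] 0.0323 rect [0.4225 0.1737] [0.0629 0.0465] 14.0
```

View pics/w7.png

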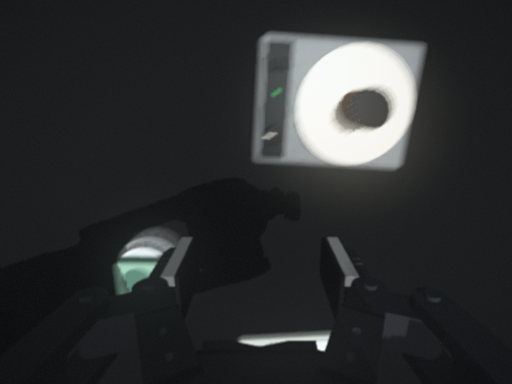

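The jar stands at (0.6225, 0.3238), about 1 mm from the plate centre, with its top at 0.091. Before taking the block I'll measure tip height against opening.

Run:
```python
from h import *
for t,tz in(("w0",.206),("w1",.2471),("w3",.141),("w7",.1494),("w6",.0303)):
    a=np.load("pics/"+("wrist0" if t=="w0" else t)+".npz");P=cloud("wrist",a["d"],a["pose"]);d=a["d"]
    # pads: pixels with depth <.26 ; depth along axis
    o=a["pose"][:3,3]
    k=(d>.02)&(P[...,2]>tz+.01)&(P[...,2]>.1 if t!="w6" else d>0)
    zz=P[...,2][k];print(t,"low percentiles rel tcp",np.round(np.percentile(zz,[0.05,.2,.5,1])-tz,4))
    for s in(slice(0,259),slice(259,512)):
        k2=np.zeros_like(k);k2[:,s]=k[:,s];z2=np.sort(P[...,2][k2]);print("  ",np.round(z2[[5,20,60]]-tz,4))
```

```text
w0 low percentiles rel tcp [0.0385 0.0397 0.0414 0.0436]
   [0.0386 0.0393 0.0407]
   [0.0381 0.0388 0.0402]
w1 low percentiles rel tcp [0.0379 0.0393 0.0411 0.0433]
   [0.0379 0.0388 0.0402]
   [0.0374 0.0381 0.0399]
w3 low percentiles rel tcp [0.0276 0.0309 0.0337 0.0366]
   [0.027  0.0292 0.0319]
   [0.027  0.0291 0.0322]
w7 low percentiles rel tcp [0.0353 0.0369 0.0393 0.042 ]
   [0.0343 0.0357 0.0379]
   [0.0353 0.0364 0.0383]
w6 low percentiles rel tcp [0.01   0.01   0.0101 0.0101]
   [0.01 0.01 0.01]
   [0.01 0.01 0.01]
```

Emit:
move_arm(deltas=[[-0.03,-0.04,0,0,65],[-0.08,-0.1,0,0,65],[-0.14,-0.17,0,0,65],[-0.19,-0.23,0,0,65],[-0.22,-0.26,0,0,65],[-0.233,-0.275,0,0,65],[-0.233,-0.275,0,0,65],[-0.233,-0.275,0,0,65]])

```text
t: 9.57
tcp_pos: [0.4266, 0.1631, 0.15]
tool_rot: [0.707, 0.707, 0.001, 0.001]
force: [-0.2, -0.7, -0.3]
finger_gap: 0.649
```

Run:
```python
from h import *
p,d,T=shot('w8')
layers(cloud("wrist",d,T),(.4255,.1635),.045,[("block",.061),("petri",.045),("tin",.03)])
from station import manip;print(manip.sense()["tcp_pos"])
```

```text
t 9.6167 tcp [0.4271 0.1634 0.1499] [0.707 0.707 0.001 0.001] gap 0.6503392071749156 F [ 0.  -0.2  1.1]
block 2139 z 0.0615 x 0.4050..0.4456 y 0.1424..0.1832 circ [0.4252 0.1628] 0.0279 rect [0.4254 0.1627] [0.0405 0.0399] 88.7
petri 650 z 0.0454 x 0.3987..0.4525 y 0.1359..0.1900 circ [0.4254 0.1626] 0.0277 rect [0.4248 0.1636] [0.0543 0.0526] 31.0
tin 711 z 0.0301 x 0.3935..0.4588 y 0.1300..0.1944 circ [0.4262 0.1621] 0.0328 rect [0.4259 0.1627] [0.0648 0.0639] 26.8
[0.42706163 0.16338661 0.14986216]
```

View pics/w8.png

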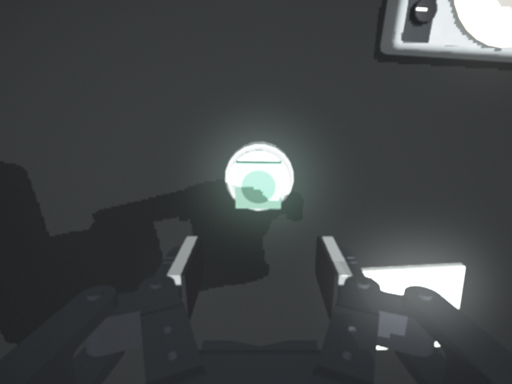

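The block is at (0.4253, 0.1627), turned about −1.3°. I'll descend so the tips end just above the Petri lid.

Emit:
move_arm(deltas=[[-0.002,-0.004,0.05,0.045,65],[-0.002,-0.004,0.12,0.045,65],[-0.002,-0.004,0.19,0.045,65],[-0.002,-0.004,0.25,0.045,65],[-0.002,-0.004,0.29,0.045,65],[-0.002,-0.004,0.31,0.045,65],[-0.002,-0.004,0.32,0.045,62],[-0.002,-0.004,0.325,0.045,60]])

```text
t: 10.28
tcp_pos: [0.4243, 0.1625, 0.0188]
tool_rot: [0.715, 0.699, 0.0, 0.0]
force: [0.4, -0.1, -0.4]
finger_gap: 0.598
```

Emit:
move_arm(deltas=[[0,0,0,0,58],[0,0,0,0,55],[0,0,0,0,52],[0,0,0,0,49],[0,0,0,0,47],[0,0,0,0,44],[0,0,0,0,41],[0,0,0,0,40]])

```text
t: 10.95
tcp_pos: [0.4243, 0.1621, 0.0202]
tool_rot: [0.715, 0.699, 0.001, 0.001]
force: [0.3, -0.3, 6.6]
finger_gap: 0.461
```

Run:
```python
from h import *
p,d,T=shot('w9');p2,d2,T2=shot('s9','side')
layers(cloud("wrist",d,T),(.4255,.1635),.045,[("block",.061),("petri",.045),("tin",.03)])
A=cv2.resize(p2[170:270,220:328],(433,400),interpolation=3)
B=cv2.resize(p[100:340,150:370],(366,400),interpolation=3)
cv2.imwrite("pics/s9z.png",np.hstack([A,B])[:,:,::-1])
```

```text
t 11.0 tcp [0.4242 0.1621 0.0202] [0.715 0.699 0.001 0.001] gap 0.46318200186832603 F [0.2 0.1 4.7]
t 11.05 tcp [0.4243 0.1621 0.0202] [0.715 0.699 0.001 0.001] gap 0.4599998814813488 F [0.4 0.5 6.1]
block 7523 z 0.0615 x 0.3905..0.4572 y 0.1423..0.1837 circ [0.4239 0.1684] 0.0334 rect [0.4237 0.1629] [0.0408 0.0666] 88.7
petri 1344 z 0.0454 x 0.3998..0.4519 y 0.1684..0.1904 circ [0.4259 0.1696] 0.0262 rect [0.4263 0.1798] [0.0209 0.0521] 87.7
tin 1864 z 0.0301 x 0.3943..0.4588 y 0.1562..0.1949 circ [0.4267 0.1643] 0.0328 rect [0.4281 0.1772] [0.035  0.0651] 83.6
```

View pics/s9z.png

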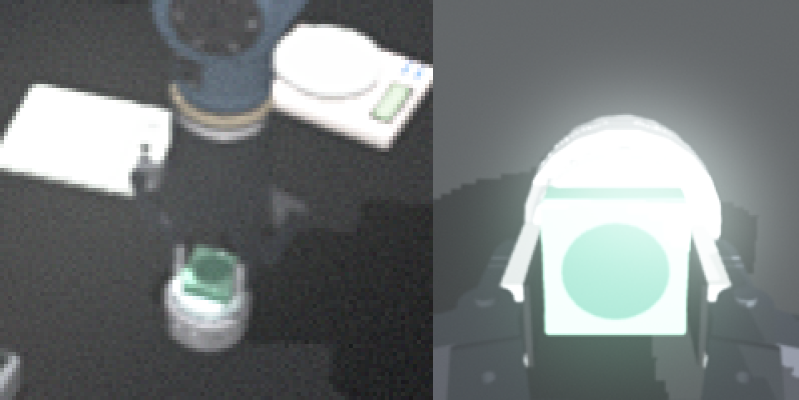

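The block is held at gap 0.46 (39 mm) with its full height visible. I'll lift it over to the light plate and look at the lit face.

Emit:
move_arm(deltas=[[0,0,-0.01,0,40],[0,0,-0.04,0,40],[0,0,-0.09,0,40],[0,0,-0.16,0,40],[-0.02,0.03,-0.23,0,40],[-0.07,0.08,-0.3,0,40],[-0.13,0.14,-0.34,0,40],[-0.19,0.21,-0.35,0,40]])

```text
t: 11.72
tcp_pos: [0.5067, 0.0838, 0.1629]
tool_rot: [0.714, 0.7, 0.002, 0.002]
force: [1.0, 0.6, -0.8]
finger_gap: 0.461
```

Emit:
move_arm(deltas=[[-0.06,0.07,0,0,40],[-0.11,0.13,0,0,40],[-0.15,0.18,0,0,40],[-0.18,0.21,0,0,40],[-0.19,0.225,0,0,40],[-0.19,0.225,0,0,40],[-0.19,0.225,0,0,40],[-0.19,0.225,0,0,40]])

```text
t: 12.38
tcp_pos: [0.5921, 0.0074, 0.159]
tool_rot: [0.715, 0.699, -0.001, -0.001]
force: [-0.2, 0.5, -1.4]
finger_gap: 0.462
```

Run:
```python
from h import *
p,d,T=shot('w10')
from station import manip;print(manip.sense()["tcp_pos"])
for t,(q,TT) in {"w10":(p,T),"wrist0":(np.load("pics/wrist0.npz")["p"],np.load("pics/wrist0.npz")["pose"])}.items():
    g=cv2.cvtColor(q,cv2.COLOR_RGB2GRAY);print(t,[int(v) for v in np.percentile(g,[50,90,95,99])])
P=cloud("wrist",d,T)
layers(P,(.425,.163),.045,[("petri",.045),("tin",.03)])
```

```text
t 12.4333 tcp [0.5923 0.0074 0.1591] [ 0.715  0.7   -0.001 -0.001] gap 0.4587253703157281 F [-0.6  0.1 -1.2]
[0.59228144 0.0074224  0.15910525]
w10 [30, 120, 225, 251]
wrist0 [32, 109, 227, 253]
petri 1709 z 0.0455 x 0.3985..0.4529 y 0.1350..0.1585 circ [0.4257 0.1568] 0.0273 rect [0.4255 0.1465] [0.023  0.0544] 88.9
tin 915 z 0.0301 x 0.4000..0.4592 y 0.1287..0.1618 circ [0.4296 0.1525] 0.0311 rect [0.4334 0.142 ] [0.062  0.0249] 19.7
```

View pics/w10.png

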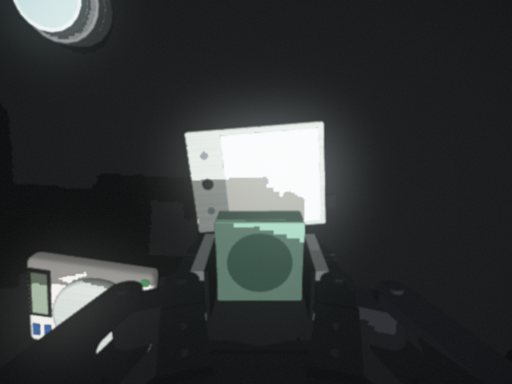

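The wrist view shows the lit face between columns 222 and 322, with the block at (262,260) covering its lower edge. I'll measure the face in the first wrist image, where all of it can be seen.

Run:
```python
from h import *
a=np.load("pics/wrist0.npz");p=a["p"]
cv2.imwrite("pics/w0z.png",cv2.resize(p[105:215,160:300],(763,600),interpolation=3)[:,:,::-1])
b=np.load("pics/w10.npz");g=cv2.cvtColor(b["p"],cv2.COLOR_RGB2GRAY)
for v in(140,150,160): print(v,g[v,184:230].tolist(),g[v,312:330].tolist())
```

```text
140 [70, 138, 208, 231, 231, 231, 230, 231, 231, 231, 231, 231, 231, 232, 232, 232, 232, 232, 232, 233, 233, 233, 234, 234, 234, 234, 235, 235, 235, 235, 235, 235, 236, 236, 236, 237, 243, 250, 251, 251, 251, 251, 251, 251, 251, 251] [251, 251, 251, 251, 251, 248, 241, 238, 239, 240, 236, 198, 112, 68, 68, 68, 66, 67]
150 [54, 60, 101, 171, 223, 231, 231, 230, 231, 232, 231, 232, 231, 231, 232, 232, 232, 232, 231, 228, 230, 233, 234, 234, 234, 234, 234, 234, 235, 234, 234, 235, 235, 235, 235, 235, 235, 239, 246, 251, 251, 251, 251, 251, 251, 251] [251, 251, 251, 251, 251, 251, 248, 241, 239, 239, 236, 204, 124, 77, 74, 73, 72, 72]
160 [56, 56, 57, 76, 143, 216, 235, 235, 235, 234, 234, 235, 235, 235, 235, 235, 235, 233, 229, 225, 225, 228, 231, 234, 235, 235, 235, 235, 235, 235, 235, 235, 235, 235, 234, 235, 235, 234, 234, 241, 250, 251, 251, 251, 251, 251] [251, 251, 251, 251, 251, 251, 250, 245, 241, 241, 238, 218, 150, 92, 75, 76, 76, 75]
```

View pics/w0z.png

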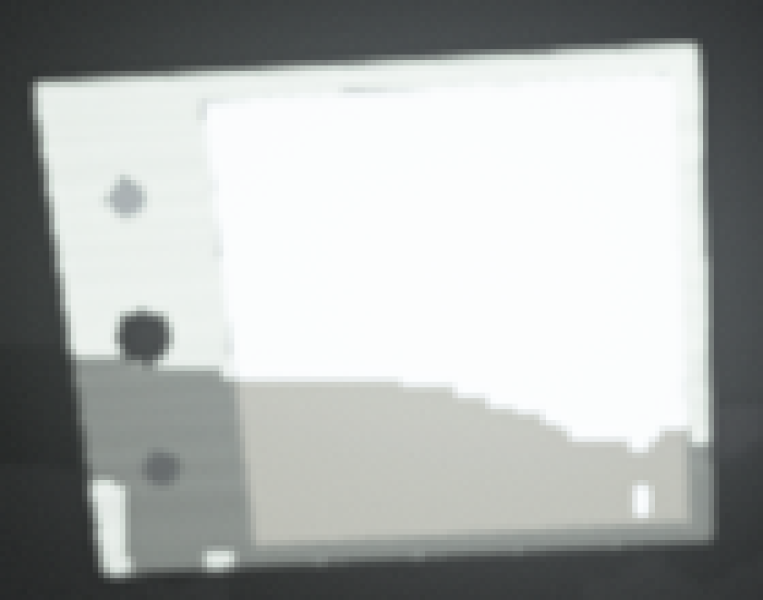

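Run:
```python
from h import *
a=np.load("pics/wrist0.npz");T=a["pose"]
z=np.array([[205,100],[682,78],[690,522],[252,545.]]);uv=z/[5.45,5.4545]+[159.5,104.5]
R=ray("wrist",uv,T,.012);print(R.round(4));print("center",R.mean(0),[np.linalg.norm(R[i]-R[i-1]).round(4) for i in range(4)])
z=np.array([[33,80],[700,43],[713,540],[105,575.]]);uv=z/[5.45,5.4545]+[159.5,104.5];R=ray("wrist",uv,T,.012);print("body",R.mean(0),[np.linalg.norm(R[i]-R[i-1]).round(4) for i in range(4)])
b=np.load("pics/w10.npz");R=ray("wrist",[[220.5,140],[318.5,140],[223.5,160],[320,160]],b["pose"],.012);print(R.round(4), (R[0]+R[1])/2,(R[2]+R[3])/2)
P=cloud("wrist",b["d"],b["pose"])
layers(P,(.592,.01),.05,[("heldtop",.2)])
k=(P[...,2]>.17)&(P[...,2]<.25);
m=np.zeros(k.shape,bool);m[225:298,222:300]=1
q=P[m];print(np.percentile(q,[2,50,98],axis=0).round(4))
```

```text
[[ 0.5524  0.0443  0.012 ]
 [ 0.652   0.0488  0.012 ]
 [ 0.6562 -0.0486  0.012 ]
 [ 0.5573 -0.0542  0.012 ]]
center [ 0.60448477 -0.00239429  0.012     ] [np.float64(0.0986), np.float64(0.0997), np.float64(0.0975), np.float64(0.099)]
body [ 0.58934257 -0.00249509  0.012     ] [np.float64(0.11), np.float64(0.139), np.float64(0.1089), np.float64(0.1382)]
[[0.5528 0.0393 0.012 ]
 [0.6514 0.0372 0.012 ]
 [0.5547 0.0188 0.012 ]
 [0.6536 0.0168 0.012 ]] [0.60210005 0.03825533 0.012     ] [0.60416476 0.01778545 0.012     ]
heldtop 7514 z 0.2003 x 0.5588..0.6253 y -0.0127..0.0289 circ [0.592  0.0134] 0.0333 rect [0.5919 0.0082] [0.041  0.0665] 88.4
[[ 0.5753 -0.0097  0.1991]
 [ 0.5924  0.009   0.2003]
 [ 0.6094  0.0262  0.2015]]
```

Emit:
move_arm(deltas=[[-0.01,0.015,0.03,0,40],[-0.025,0.032,0.09,0,40],[-0.025,0.032,0.16,0,40],[-0.025,0.032,0.23,0,40],[-0.025,0.032,0.3,0,40],[-0.025,0.032,0.35,0,40],[-0.025,0.032,0.38,0,40],[-0.025,0.032,0.4,0,40]])

```text
t: 13.1
tcp_pos: [0.6053, -0.0036, -0.0029]
tool_rot: [0.715, 0.699, -0.001, -0.001]
force: [0.2, -0.2, -0.6]
finger_gap: 0.458
```

Emit:
move_arm(deltas=[[0,0,0.005,0,40],[0,0,0.01,0,40],[0,0,0.014,0,40],[0,0,0.018,0,40],[0,0,0.021,0,40],[0,0,0.024,0,40],[0,0,0.026,0,40],[0,0,0.026,0,40]])

```text
t: 13.77
tcp_pos: [0.6065, -0.0042, -0.0109]
tool_rot: [0.715, 0.699, 0.0, 0.0]
force: [0.2, 0.2, -0.8]
finger_gap: 0.463
```

Run:
```python
from h import *
p,d,T=shot('w11');P=cloud("wrist",d,T)
k=(np.hypot(P[...,0]-.605,P[...,1]+.002)<.018)&(P[...,2]<.04);q=P[k];print(len(q),np.percentile(q,[2,50,98],axis=0).round(4))
```

```text
t 13.8167 tcp [ 0.6065 -0.0041 -0.011 ] [0.715 0.699 0.    0.   ] gap 0.45749556116552065 F [ 0.2 -0.7 -0.9]
4402 [[ 0.5889 -0.0179  0.0291]
 [ 0.605  -0.0013  0.0304]
 [ 0.6211  0.0145  0.0315]]
```

View pics/w11.png

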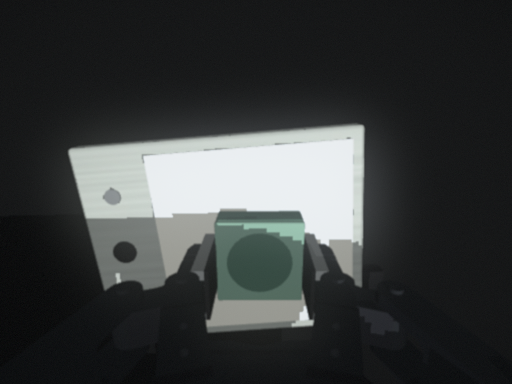

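Emit:
move_arm(deltas=[[0,0,0.002,0,40],[0,0,0.004,0,40],[0,0,0.005,0,40],[0,0,0.006,0,40],[0,0,0.006,0,40],[0,0,0.006,0,40],[0,0,0.006,0,40],[0,0,0.006,0,40]])

```text
t: 14.48
tcp_pos: [0.6066, -0.0041, -0.0128]
tool_rot: [0.715, 0.699, 0.0, 0.0]
force: [-1.6, -0.5, 5.4]
finger_gap: 0.461
```

Run:
```python
from h import *
p,d,T=shot('w12');P=cloud("wrist",d,T)
k=(np.hypot(P[...,0]-.605,P[...,1]+.002)<.018)&(P[...,2]<.04);q=P[k];print(len(q),np.percentile(q,[2,50,98],axis=0).round(4))
```

```text
t 14.5333 tcp [ 0.6066 -0.0042 -0.0128] [0.715 0.699 0.    0.   ] gap 0.4576893830522388 F [-1.9  0.1  5.6]
4393 [[ 0.5889 -0.018   0.0273]
 [ 0.605  -0.0013  0.0285]
 [ 0.6211  0.0143  0.0297]]
```

Contact at 5.5 N, with the block's top at 0.0285. I'll release it and retreat.

Emit:
move_arm(deltas=[[0,0,0,0,44],[0,0,0,0,47],[0,0,0,0,50],[0,0,0,0,54],[0,0,0,0,60],[0,0,0,0,66],[0,0,-0.005,0,70],[0,0,-0.015,0,70]])

```text
t: 15.2
tcp_pos: [0.6061, -0.004, -0.0078]
tool_rot: [0.715, 0.699, -0.0, -0.0]
force: [-0.7, -0.8, 0.8]
finger_gap: 0.699
```

Emit:
move_arm(deltas=[[0,0,-0.03,-0.045,75],[0,0,-0.08,-0.045,80],[0,0,-0.15,-0.045,80],[0,0,-0.22,-0.045,80],[0.03,-0.03,-0.29,-0.045,80],[0.08,-0.09,-0.35,-0.045,80],[0.14,-0.16,-0.38,-0.045,80],[0.2,-0.23,-0.38,-0.045,80]])

```text
t: 15.87
tcp_pos: [0.5182, 0.0782, 0.1488]
tool_rot: [0.707, 0.707, 0.003, 0.003]
force: [0.0, 0.4, -1.3]
finger_gap: 0.799
```

Emit:
move_arm(deltas=[[0.06,-0.06,0,0,80],[0.11,-0.12,0,0,80],[0.16,-0.17,0,0,80],[0.19,-0.2,0,0,80],[0.21,-0.22,0,0,80],[0.21,-0.22,0,0,80],[0.21,-0.22,0,0,80],[0.21,-0.22,0,0,80]])

```text
t: 16.53
tcp_pos: [0.43, 0.1615, 0.145]
tool_rot: [0.707, 0.707, 0.001, 0.001]
force: [0.7, 0.5, -0.4]
finger_gap: 0.801
```

Run:
```python
from h import *
p,d,T=shot('w13');p2,d2,T2=shot('c13','scene');p3,d3,T3=shot('s13','side')
for n,dd,TT in(("wrist",d,T),("scene",d2,T2),("side",d3,T3)):
    P=cloud(n,dd,TT);print(n);layers(P,(.425,.163),.045,[("petri",.045),("tin",.03)])
    layers(P,(.6045,-.002),.045,[("block",.028)]);layers(P,(.6235,.324),.025,[("jar",.091)])
```

```text
t 16.5833 tcp [0.43   0.1613 0.1448] [0.707 0.707 0.001 0.001] gap 0.7994893516171242 F [-1.  -0.5  0.3]
t 16.6333 tcp [0.4298 0.1613 0.1447] [0.708 0.707 0.    0.   ] gap 0.7993269403663451 F [-0.   0.   0.4]
t 16.6833 tcp [0.4295 0.1612 0.1446] [0.708 0.707 0.    0.   ] gap 0.7979112472640294 F [-0.6  0.2 -0.7]
wrist
petri 2878 z 0.0455 x 0.3982..0.4526 y 0.1357..0.1901 circ [0.4254 0.1627] 0.0276 rect [0.4254 0.1629] [0.0543 0.0542] 61.6
tin 764 z 0.0301 x 0.3937..0.4586 y 0.1295..0.1946 circ [0.4262 0.162 ] 0.0329 rect [0.4261 0.1621] [0.0652 0.0647] 35.3
block 0
jar 0
scene
petri 158 z 0.0454 x 0.3968..0.4533 y 0.1335..0.1882 circ [0.4259 0.1611] 0.0292 rect [0.4262 0.1601] [0.053  0.0565] 48.8
tin 77 z 0.0299 x 0.3976..0.4598 y 0.1274..0.1789 circ [0.4287 0.1563] 0.0321 rect [0.4335 0.1478] [0.0615 0.0371] 29.4
block 163 z 0.0283 x 0.5859..0.6269 y -0.0272..0.0182 circ [ 0.6062 -0.006 ] 0.0266 rect [ 0.6065 -0.0044] [0.0409 0.0453] 0.2
jar 51 z 0.0904 x 0.6096..0.6373 y 0.3060..0.3378 circ [0.6227 0.322 ] 0.0163 rect [0.6229 0.3215] [0.0289 0.0287] 73.7
side
petri 186 z 0.0456 x 0.3982..0.4516 y 0.1366..0.1931 circ [0.4249 0.1649] 0.0287 rect [0.4252 0.1653] [0.0497 0.0541] 17.0
tin 80 z 0.0295 x 0.3942..0.4581 y 0.1413..0.1981 circ [0.4255 0.1654] 0.0337 rect [0.4231 0.1724] [0.0633 0.0503] 13.7
block 93 z 0.0284 x 0.5854..0.6257 y -0.0239..0.0212 circ [6.055e-01 3.000e-04] 0.028 rect [ 0.6055 -0.0014] [0.0403 0.0451] 0.1
jar 75 z 0.0911 x 0.6074..0.6373 y 0.3119..0.3414 circ [0.6229 0.328 ] 0.0175 rect [0.6214 0.3272] [0.0257 0.0326] 25.8
```

View pics/w13.png

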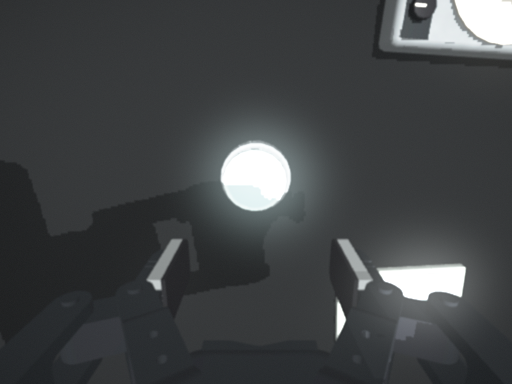

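View pics/s13.png

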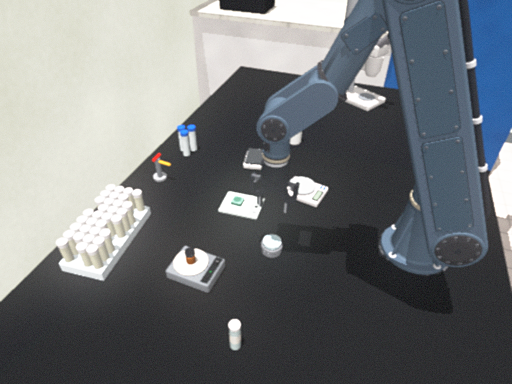

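The jar and block stand in place in the side view, and the Petri dish is on the tin at (256,176) in the wrist view. Next I'll check the tip offset at this opening.

Run:
```python
from h import *
for t,tz in(("w13",.1449),("w10",.1591),("w8",.1499)):
    a=np.load(f"pics/{t}.npz");P=cloud("wrist",a["d"],a["pose"])
    for s in((100,222),(300,420)):
        z=P[200:330,s[0]:s[1],2].ravel();z=np.sort(z[(z>tz+.015)]);print(t,np.round(z[[3,10,30]]-tz,4))
```

```text
w13 [0.0323 0.0329 0.034 ]
w13 [0.0323 0.0328 0.0341]
w10 [0.0281 0.0304 0.0323]
w10 [0.0296 0.0312 0.0329]
w8 [0.0289 0.0298 0.0311]
w8 [0.0291 0.0297 0.0312]
```

Emit:
move_arm(deltas=[[0.004,-0.01,0.05,0,80],[0.004,-0.01,0.12,0,80],[0.004,-0.01,0.19,0,80],[0.004,-0.01,0.26,0,80],[0.004,-0.01,0.31,0,80],[0.004,-0.01,0.335,0,80],[0.004,-0.01,0.345,0,78],[0.004,-0.01,0.349,0,76]])

```text
t: 17.35
tcp_pos: [0.4245, 0.163, 0.004]
tool_rot: [0.707, 0.707, -0.001, -0.0]
force: [-0.3, 0.0, -1.0]
finger_gap: 0.758
```

Emit:
move_arm(deltas=[[0,0,0,0,74],[0,0,0,0,72],[0,0,0,0,69],[0,0,0,0,66],[0,0,0,0,63],[0,0,0,0,60],[0,0,0,0,57],[0,0,0,0,57]])

```text
t: 18.02
tcp_pos: [0.4251, 0.1636, 0.006]
tool_rot: [0.707, 0.707, 0.001, 0.001]
force: [-0.5, -0.4, 6.5]
finger_gap: 0.625
```

Run:
```python
from h import *
p,d,T=shot('w14');p2,d2,T2=shot('s14','side')
layers(cloud("wrist",d,T),(.4255,.163),.027,[("petri",.045),("tin",.03)])
A=cv2.resize(p2[170:270,220:328],(433,400),interpolation=3)
B=cv2.resize(p[100:340,150:370],(366,400),interpolation=3)
cv2.imwrite("pics/s14z.png",np.hstack([A,B])[:,:,::-1])
```

```text
t 18.0667 tcp [0.4251 0.1636 0.006 ] [0.707 0.707 0.001 0.001] gap 0.627472072066283 F [-0.4 -0.3  5.8]
t 18.1167 tcp [0.4251 0.1636 0.006 ] [0.707 0.707 0.001 0.001] gap 0.628250552033955 F [-0.4 -0.2  6.2]
petri 9559 z 0.0455 x 0.3985..0.4517 y 0.1361..0.1900 circ [0.4255 0.163 ] 0.027 rect [0.4252 0.163 ] [0.0532 0.0537] 28.7
tin 252 z 0.0303 x 0.4067..0.4517 y 0.1696..0.1900 circ [0.4292 0.176 ] 0.0235 rect [0.431  0.1824] [0.0134 0.0467] 74.1
```

View pics/s14z.png

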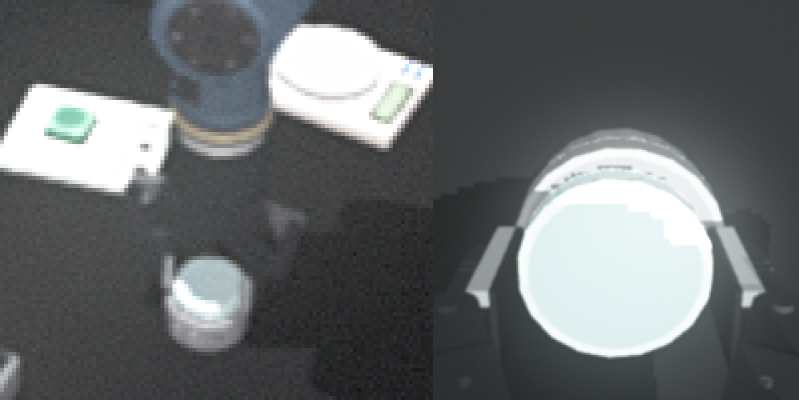

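The Petri dish is held at gap 0.627. I'll lift it and carry it to the warming plate.

Emit:
move_arm(deltas=[[0,0,-0.01,0,57],[0,0,-0.04,0,57],[0,0,-0.1,0,57],[0,0,-0.17,0,57],[-0.03,0.01,-0.25,0,57],[-0.08,0.03,-0.32,0,57],[-0.14,0.06,-0.37,0,57],[-0.21,0.09,-0.39,0,57]])

```text
t: 18.78
tcp_pos: [0.4617, 0.0794, 0.1644]
tool_rot: [0.706, 0.708, 0.002, 0.002]
force: [0.5, 0.8, -0.9]
finger_gap: 0.627
```

Emit:
move_arm(deltas=[[-0.07,0.03,0,0,57],[-0.15,0.065,0,0,57],[-0.23,0.1,0,0,57],[-0.31,0.135,0,0,57],[-0.39,0.17,0,0,57],[-0.47,0.205,0,0,57],[-0.55,0.24,0,0,57],[-0.61,0.27,0,0,57]])

```text
t: 19.45
tcp_pos: [0.5688, -0.1672, 0.1613]
tool_rot: [0.708, 0.707, -0.0, 0.001]
force: [0.7, 0.1, -0.1]
finger_gap: 0.629
```

Emit:
move_arm(deltas=[[-0.06,0.03,0,0,57],[-0.11,0.05,0,0,57],[-0.15,0.07,0,0,57],[-0.18,0.08,0,0,57],[-0.18,0.08,0,0,57],[-0.18,0.08,0,0,57],[-0.18,0.08,0,0,57],[-0.18,0.08,0,0,57]])

```text
t: 20.12
tcp_pos: [0.5995, -0.2348, 0.1609]
tool_rot: [0.707, 0.708, -0.0, -0.001]
force: [0.2, 0.4, -0.5]
finger_gap: 0.628
```

Run:
```python
from h import *
p,d,T=shot('w15')
P=cloud("wrist",d,T);x,y,z=[P[...,i] for i in range(3)]
k=(abs(z-.036)<.003)&(abs(x-.61)<.1)&(abs(y+.27)<.1);print(k.sum(),cv2.minAreaRect(np.c_[x[k],y[k]].astype(np.float32)))
k=(z>.01)&(z<.05)&(abs(x-.61)<.1)&(abs(y+.27)<.1);print("body",cv2.minAreaRect(np.c_[x[k],y[k]].astype(np.float32)))
layers(P,(.61,-.24),.06,[("petri held",.202)])
```

```text
t 20.1667 tcp [ 0.5997 -0.235   0.161 ] [ 0.707  0.708 -0.    -0.001] gap 0.6236993473676022 F [-0.2 -0.8 -1. ]
4565 ((0.6195513010025024, -0.2681042551994324), (0.09817318618297577, 0.10386139899492264), 11.393567085266113)
body ((0.6056153178215027, -0.27445828914642334), (0.1399657130241394, 0.11198702454566956), 11.465658187866211)
petri held 10433 z 0.2003 x 0.5586..0.6396 y -0.2630..-0.2082 circ [ 0.5991 -0.2289] 0.0406 rect [ 0.5967 -0.232 ] [0.0579 0.0641] 52.6
```

View pics/w15.png

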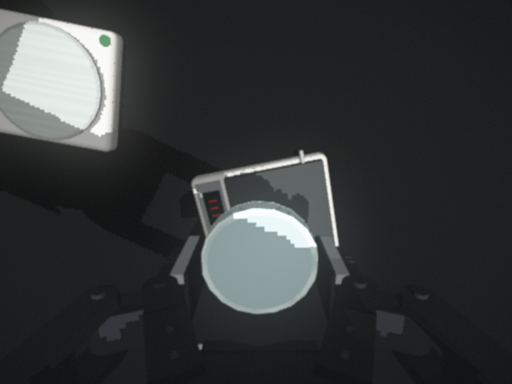

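Run:
```python
from h import *
for n,t in(("wrist","w15"),("scene","scene0"),("side","side0")):
    a=np.load(f"pics/{t}.npz");P=cloud(n,a["d"],a["pose"]);x,y,z=[P[...,i] for i in range(3)]
    th=np.radians(11.5);u=(x-.62)*np.cos(th)+(y+.272)*np.sin(th);v=-(x-.62)*np.sin(th)+(y+.272)*np.cos(th)
    g=a["p"].max(2)
    k=(abs(u)<.13)&(abs(v)<.09)&(z>.02)&(z<.05);print(n,"body u",np.percentile(u[k],[.3,99.7]).round(4),"v",np.percentile(v[k],[.3,99.7]).round(4))
    k=(abs(u)<.13)&(abs(v)<.09)&(abs(z-.036)<.0025)&(g<120);print("  dark plate",k.sum(),"u",np.percentile(u[k],[.3,1,99,99.7]).round(4),"v",np.percentile(v[k],[.3,1,99,99.7]).round(4))
    print("  low edge pts u:",np.percentile(u[k&(v<-.045)],[5,95]).round(3) if (k&(v<-.045)).sum() else None)
```

```text
wrist body u [-0.0833  0.0548] v [-0.0469  0.0512]
  dark plate 4405 u [-0.048  -0.0469  0.0472  0.0476] v [-0.0351 -0.0326  0.0444  0.0446]
  low edge pts u: None
scene body u [-0.0828  0.0551] v [-0.0634  0.0454]
  dark plate 1381 u [-0.0453 -0.0445  0.0481  0.0483] v [-0.0611 -0.0601  0.0423  0.0434]
  low edge pts u: [-0.04   0.045]
side body u [-0.0839  0.0542] v [-0.0587  0.0559]
  dark plate 40 u [-0.0453 -0.0439  0.0456  0.0466] v [-0.058  -0.0579  0.0513  0.0524]
  low edge pts u: [-0.041  0.045]
```

The plate's centre comes out at about (0.6214, −0.279): the wrist view gives the near edge and the scene view gives both edges, and they agree within 2 mm.

Emit:
move_arm(deltas=[[-0.04,0.02,0.02,0,57],[-0.08,0.04,0.05,0,57],[-0.108,0.054,0.1,0,57],[-0.108,0.054,0.17,0,57],[-0.108,0.054,0.24,0,57],[-0.108,0.054,0.29,0,57],[-0.108,0.054,0.32,0,57],[-0.108,0.054,0.34,0,57]])

```text
t: 20.83
tcp_pos: [0.621, -0.2783, 0.0232]
tool_rot: [0.707, 0.707, -0.0, -0.001]
force: [0.1, -0.4, -0.2]
finger_gap: 0.63
```

Emit:
move_arm(deltas=[[0,0,0.005,0,57],[0,0,0.01,0,57],[0,0,0.015,0,57],[0,0,0.02,0,57],[0,0,0.024,0,57],[0,0,0.027,0,57],[0,0,0.029,0,57],[0,0,0.029,0,57]])

```text
t: 21.5
tcp_pos: [0.6219, -0.2797, 0.0134]
tool_rot: [0.707, 0.707, -0.0, 0.0]
force: [0.3, 0.4, -0.1]
finger_gap: 0.628
```

Run:
```python
from h import *
p,d,T=shot('w16');P=cloud("wrist",d,T)
k=(np.hypot(P[...,0]-.621,P[...,1]+.279)<.02)&(P[...,2]<.07);q=P[k];print(len(q),np.percentile(q,[2,50,98],axis=0).round(4))
```

```text
t 21.55 tcp [ 0.6219 -0.2797  0.0134] [0.707 0.707 0.    0.   ] gap 0.6258916230150866 F [0.4 0.2 0.1]
5243 [[ 0.6031 -0.2968  0.0516]
 [ 0.6209 -0.2781  0.0528]
 [ 0.6389 -0.2611  0.0539]]
```

View pics/w16.png

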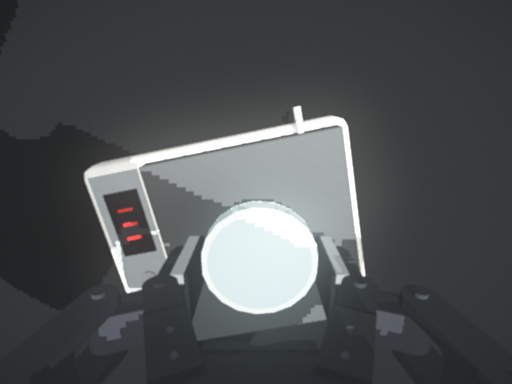

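Run:
```python
from h import *
T=np.load("pics/w16.npz")["pose"]
R=ray("wrist",[[145,162],[343,127],[195,343],[322,318]],T,.036)[:,:2];print(R.round(4))
e=(R[1]-R[0])/np.linalg.norm(R[1]-R[0]);n=np.array([-e[1],e[0]]);print(np.degrees(np.arctan2(e[1],e[0])),np.linalg.norm(R[1]-R[0]),(R[2:]-R[0])@n)
print("center",(R[0]+R[1])/2-n*.052)
```

```text
[[ 0.5673 -0.2361]
 [ 0.6597 -0.2198]
 [ 0.5847 -0.3414]
 [ 0.6563 -0.3243]]
10.019014258947582 0.093843432763184 [-0.106687   -0.10225675]
center [ 0.62257184 -0.27918326]
```

Emit:
move_arm(deltas=[[0,0,0.002,0,57],[0,0,0.003,0,57],[0,0,0.004,0,57],[0,0,0.005,0,57],[0,0,0.005,0,57],[0,0,0.005,0,57],[0,0,0.005,0,57],[0,0,0.005,0,57]])

```text
t: 22.22
tcp_pos: [0.622, -0.2797, 0.0121]
tool_rot: [0.707, 0.707, 0.0, 0.0]
force: [-2.5, 1.0, 4.8]
finger_gap: 0.625
```

Contact at 4.8 N and the centre is confirmed. I'll release the dish and go back for the tin.

Emit:
move_arm(deltas=[[0,0,0,0,62],[0,0,0,0,65],[0,0,0,0,68],[0,0,0,0,72],[0,0,0,0,78],[0,0,-0.002,0,82],[0,0,-0.008,0,85],[0,0,-0.02,0,88]])

```text
t: 22.88
tcp_pos: [0.6215, -0.2794, 0.0189]
tool_rot: [0.707, 0.707, -0.0, -0.001]
force: [-0.0, 0.2, -0.5]
finger_gap: 0.878
```

Emit:
move_arm(deltas=[[0,0,-0.04,0,95],[0,0,-0.09,0,100],[0,0,-0.16,0,100],[0,0,-0.23,0,100],[0.02,-0.01,-0.29,0,100],[0.07,-0.03,-0.33,0,100],[0.14,-0.06,-0.35,0,100],[0.22,-0.09,-0.35,0,100]])

```text
t: 23.55
tcp_pos: [0.5876, -0.1931, 0.1627]
tool_rot: [0.708, 0.706, 0.001, 0.004]
force: [0.2, 0.6, 0.0]
finger_gap: 1.008
```

Run:
```python
from h import *
p,d,T=shot('w17');P=cloud("wrist",d,T)
layers(P,(.621,-.279),.035,[("petri",.051)])
layers(P,(.41,-.15),.06,[("pan",.038)])
```

```text
t 23.6 tcp [ 0.5821 -0.184   0.1609] [ 0.706  0.708  0.001 -0.003] gap 1.003138876686054 F [-3.8  4.2 -1. ]
petri 2112 z 0.0515 x 0.5944..0.6490 y -0.3079..-0.2527 circ [ 0.6219 -0.2806] 0.028 rect [ 0.6217 -0.2804] [0.0541 0.0548] 13.1
pan 9365 z 0.0387 x 0.3582..0.4590 y -0.1998..-0.1013 circ [ 0.4084 -0.1499] 0.0507 rect [ 0.4085 -0.1507] [0.0992 0.0995] 60.7
```

View pics/w17.png

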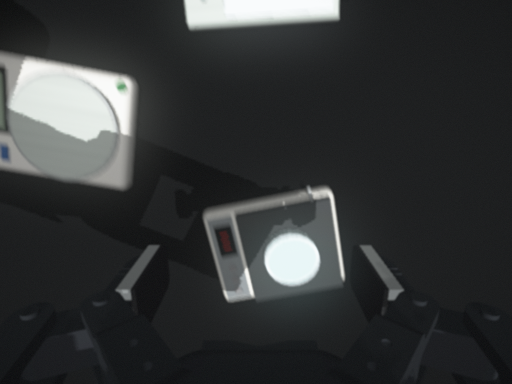

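The Petri dish sits at (0.6218, −0.2805), within about 2 mm of the plate centre. The balance pan fits to (0.4085, −0.150). Now the tin.

Emit:
move_arm(deltas=[[0.07,-0.03,0,0,100],[0.15,-0.065,0,0,100],[0.23,-0.1,0,0,100],[0.32,-0.14,0,0,100],[0.41,-0.18,0,0,100],[0.5,-0.22,0,0,100],[0.58,-0.26,0,0,100],[0.66,-0.3,0,0,100]])

```text
t: 24.27
tcp_pos: [0.465, 0.0738, 0.1598]
tool_rot: [0.707, 0.707, 0.0, 0.0]
force: [-0.1, -0.4, -0.3]
finger_gap: 0.999
```

Emit:
move_arm(deltas=[[0.08,-0.04,0,0,100],[0.14,-0.06,0,0,100],[0.19,-0.08,0,0,100],[0.22,-0.1,0,0,100],[0.225,-0.1,0,0,100],[0.225,-0.1,0,0,100],[0.225,-0.1,0,0,100],[0.225,-0.1,0,0,100]])

```text
t: 24.93
tcp_pos: [0.4269, 0.1615, 0.1595]
tool_rot: [0.707, 0.707, 0.0, 0.0]
force: [-0.6, -0.5, -0.0]
finger_gap: 1.0
```

Run:
```python
from h import *
p,d,T=shot('w18');P=cloud("wrist",d,T)
layers(P,(.426,.162),.045,[("tin",.03)])
```

```text
t 24.9833 tcp [0.4268 0.1615 0.1594] [0.708 0.707 0.    0.   ] gap 1.004552250122771 F [ 0.   0.1 -0.2]
tin 3394 z 0.0303 x 0.3936..0.4587 y 0.1293..0.1947 circ [0.4263 0.1619] 0.0331 rect [0.4263 0.1621] [0.0649 0.065 ] 80.8
```

View pics/w18.png

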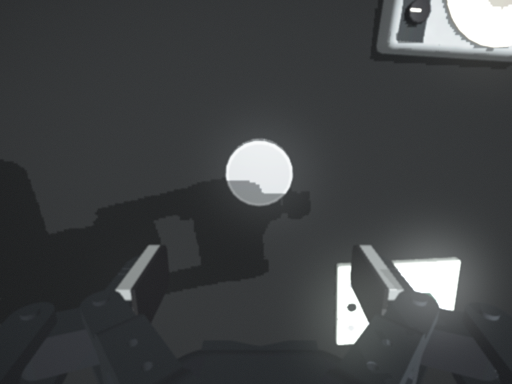

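Emit:
move_arm(deltas=[[0,-0.001,0.05,0,100],[0.001,-0.001,0.13,0,100],[0.001,-0.001,0.21,0,100],[0.001,-0.001,0.29,0,100],[0.001,-0.001,0.36,0,100],[0.001,-0.001,0.41,0,100],[0.001,-0.001,0.44,0,100],[0.001,-0.001,0.452,0,98]])

```text
t: 25.65
tcp_pos: [0.4252, 0.1617, -0.0236]
tool_rot: [0.708, 0.706, -0.001, -0.001]
force: [0.3, -1.0, -0.8]
finger_gap: 0.982
```

Emit:
move_arm(deltas=[[0,0,0,0,94],[0,0,0,0,90],[0,0,0,0,86],[0,0,0,0,82],[0,0,0,0,79],[0,0,0,0,76],[0,0,0,0,72],[0,0,0,0,70]], force=45)

```text
t: 26.32
tcp_pos: [0.4262, 0.1628, -0.0202]
tool_rot: [0.707, 0.707, 0.001, 0.001]
force: [-1.8, -1.0, 7.4]
finger_gap: 0.76
```

Run:
```python
from h import *
p,d,T=shot('w19');P=cloud("wrist",d,T)
layers(P,(.426,.162),.032,[("tin",.03)])
```

```text
t 26.3667 tcp [ 0.4262  0.1628 -0.0202] [0.707 0.707 0.001 0.001] gap 0.7563981560658817 F [ 0.2 -1.1  6.9]
tin 15260 z 0.0304 x 0.3941..0.4579 y 0.1301..0.1940 circ [0.4261 0.162 ] 0.0321 rect [0.426  0.1621] [0.0636 0.0638] 41.7
```

View pics/w19.png

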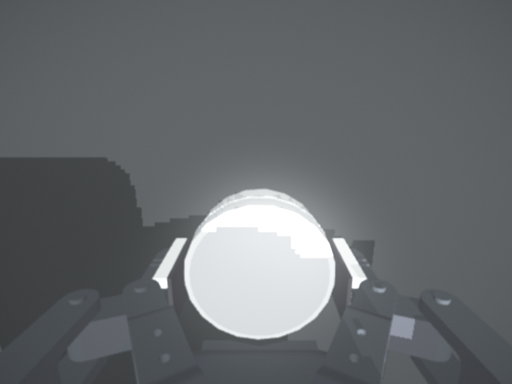

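The tin is held at gap 0.757 (64 mm). I'll lift it and carry it to the balance.

Emit:
move_arm(deltas=[[0,0,-0.01,0,70],[0,0,-0.04,0,70],[0,0,-0.09,0,70],[0,0,-0.15,0,70],[-0.02,0,-0.22,0,70],[-0.06,0,-0.28,0,70],[-0.12,0,-0.31,0,70],[-0.19,0,-0.32,0,70]])

```text
t: 27.03
tcp_pos: [0.4266, 0.0868, 0.109]
tool_rot: [0.706, 0.708, 0.002, 0.002]
force: [1.6, -0.1, -2.3]
finger_gap: 0.752
```

Emit:
move_arm(deltas=[[-0.07,-0.005,0,0,70],[-0.14,-0.01,0,0,70],[-0.21,-0.015,0,0,70],[-0.28,-0.02,0,0,70],[-0.35,-0.03,0,0,70],[-0.41,-0.04,0,0,70],[-0.46,-0.045,0,0,70],[-0.5,-0.045,0,0,70]])

```text
t: 27.7
tcp_pos: [0.4067, -0.1146, 0.1068]
tool_rot: [0.708, 0.707, -0.0, -0.0]
force: [-0.2, 0.5, -1.9]
finger_gap: 0.759
```

Emit:
move_arm(deltas=[[-0.02,0,0,0,70],[-0.03,0,0,0,70],[-0.03,0,0,0,70],[-0.03,0,0,0,70],[-0.03,0,0,0,70],[-0.03,0,0,0,70],[-0.03,0,0,0,70],[-0.03,0,0,0,70]])

```text
t: 28.37
tcp_pos: [0.4075, -0.1247, 0.1065]
tool_rot: [0.707, 0.707, -0.0, -0.0]
force: [-0.6, -0.2, -2.2]
finger_gap: 0.76
```

Run:
```python
from h import *
p,d,T=shot('w20');P=cloud("wrist",d,T)
layers(P,(.4085,-.15),.07,[("pan",.038)])
layers(P,(.408,-.12),.032,[("tin",.158)])
```

```text
t 28.4167 tcp [ 0.4075 -0.1248  0.1065] [ 0.707  0.707 -0.    -0.   ] gap 0.7542779226572435 F [-0.2 -0.  -2.3]
pan 2990 z 0.0385 x 0.3593..0.4577 y -0.1535..-0.1006 circ [ 0.4087 -0.1477] 0.0495 rect [ 0.4094 -0.1262] [0.051  0.0985] 87.9
tin 14600 z 0.1570 x 0.3760..0.4398 y -0.1520..-0.0925 circ [ 0.408  -0.1204] 0.032 rect [ 0.4076 -0.1222] [0.0605 0.0609] 37.6
```

View pics/w20.png

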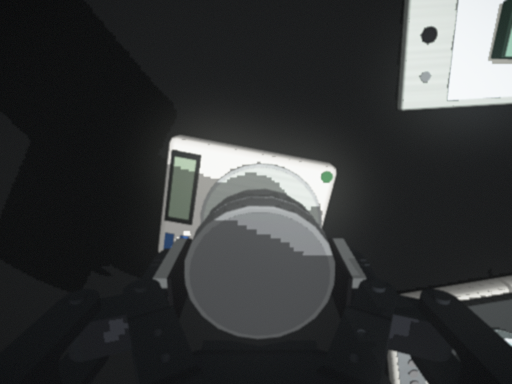

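Emit:
move_arm(deltas=[[-0.02,0.001,0.01,0,70],[-0.045,0.002,0.03,0,70],[-0.062,0.002,0.06,0,70],[-0.062,0.002,0.1,0,70],[-0.062,0.002,0.14,0,70],[-0.062,0.002,0.17,0,70],[-0.062,0.002,0.185,0,70],[-0.062,0.002,0.195,0,70]])

```text
t: 29.08
tcp_pos: [0.408, -0.1507, 0.0272]
tool_rot: [0.707, 0.707, -0.0, -0.001]
force: [-0.5, -0.5, -2.2]
finger_gap: 0.752
```

Emit:
move_arm(deltas=[[0,0,0.005,0,70],[0,0,0.01,0,70],[0,0,0.014,0,70],[0,0,0.018,0,70],[0,0,0.021,0,70],[0,0,0.023,0,70],[0,0,0.025,0,70],[0,0,0.025,0,70]])

```text
t: 29.75
tcp_pos: [0.4084, -0.1501, 0.0186]
tool_rot: [0.707, 0.707, 0.0, 0.0]
force: [0.5, 0.1, -1.9]
finger_gap: 0.756
```

Run:
```python
from h import *
p,d,T=shot('w21');P=cloud("wrist",d,T)
layers(P,(.4085,-.15),.03,[("tin",.07)])
```

```text
t 29.8 tcp [ 0.4083 -0.1501  0.0186] [0.707 0.707 0.    0.   ] gap 0.7524910427632842 F [-0.4 -0.5 -1.2]
tin 13616 z 0.0691 x 0.3786..0.4384 y -0.1800..-0.1202 circ [ 0.4085 -0.15  ] 0.0301 rect [ 0.4086 -0.1499] [0.0597 0.0598] 63.0
```

About 0.7 mm left. I'll lower to contact.

Emit:
move_arm(deltas=[[0,0,0.001,0,70],[0,0,0.002,0,70],[0,0,0.003,0,70],[0,0,0.004,0,70],[0,0,0.004,0,70],[0,0,0.004,0,70],[0,0,0.004,0,70],[0,0,0.004,0,70]])

```text
t: 30.47
tcp_pos: [0.4084, -0.1501, 0.0178]
tool_rot: [0.707, 0.707, 0.0, 0.001]
force: [-1.4, 1.1, 9.5]
finger_gap: 0.753
```

Emit:
move_arm(deltas=[[0,0,0,0,76],[0,0,0,0,79],[0,0,0,0,82],[0,0,0,0,85],[0,0,0,0,90],[0,0,0,0,95],[0,0,-0.005,0,100],[0,0,-0.02,0,100]])

```text
t: 31.13
tcp_pos: [0.4079, -0.1498, 0.0246]
tool_rot: [0.707, 0.707, -0.0, -0.001]
force: [0.3, 0.4, -0.2]
finger_gap: 0.996
```

Emit:
move_arm(deltas=[[0,0,-0.04,0,100],[0,0,-0.09,0,100],[0,0,-0.16,0,100],[0,0,-0.24,0,100],[0,0,-0.32,0,100],[0.02,0.02,-0.38,0,100],[0.05,0.06,-0.42,0,100],[0.08,0.1,-0.43,0,100]])

```text
t: 31.8
tcp_pos: [0.45, -0.1186, 0.2007]
tool_rot: [0.708, 0.707, 0.001, 0.003]
force: [0.8, -0.0, -0.2]
finger_gap: 0.999
```

Emit:
move_arm(deltas=[[0.05,0.03,-0.03,0,100],[0.1,0.05,-0.05,0,100],[0.14,0.06,-0.06,0,100],[0.15,0.06,-0.06,0,100],[0.15,0.06,-0.06,0,100],[0.15,0.06,-0.06,0,100],[0.15,0.06,-0.06,0,100],[0.15,0.06,-0.06,0,100]])

```text
t: 32.47
tcp_pos: [0.4718, -0.0589, 0.2205]
tool_rot: [0.708, 0.707, -0.0, -0.0]
force: [0.8, -0.1, 0.2]
finger_gap: 1.003
```

Run:
```python
from h import *
a=shot('w22');b=shot('c22','scene');c=shot('s22','side')
for n,(p,d,T) in(("wrist",a),("scene",b),("side",c)):
    P=cloud(n,d,T);print(n)
    for nm,h,cc,r in(("jar",.091,(.6235,.324),.025),("block",.028,(.6045,-.0024),.04),("petri",.051,(.6215,-.279),.04),("tin",.068,(.4085,-.1503),.045)): layers(P,cc,r,[(nm,h)])
```

```text
t 32.5167 tcp [ 0.4719 -0.0589  0.2206] [ 0.708  0.707 -0.    -0.   ] gap 0.9988842487337976 F [-0.3 -0.5  0.3]
t 32.5667 tcp [ 0.472  -0.0588  0.2206] [ 0.708  0.707 -0.    -0.   ] gap 0.9985492561073336 F [ 0.1  0.2 -0.1]
t 32.6167 tcp [ 0.472  -0.0587  0.2206] [ 0.708  0.707 -0.    -0.   ] gap 1.0004099353757332 F [ 0.5  0.4 -0. ]
wrist
jar 0
block 1322 z 0.0283 x 0.5856..0.6267 y -0.0230..0.0165 circ [ 0.6053 -0.0036] 0.0274 rect [ 0.6062 -0.0033] [0.0397 0.0405] 88.8
petri 216 z 0.0514 x 0.5943..0.6120 y -0.2944..-0.2567 circ [ 0.6024 -0.2755] 0.0195 rect [ 0.6009 -0.2747] [0.0375 0.0143] 61.7
tin 2389 z 0.0685 x 0.3757..0.4407 y -0.1833..-0.1182 circ [ 0.4085 -0.1513] 0.0335 rect [ 0.4083 -0.1505] [0.0649 0.0648] 14.5
scene
jar 51 z 0.0913 x 0.6090..0.6367 y 0.3058..0.3355 circ [0.6217 0.3217] 0.0165 rect [0.6222 0.3218] [0.026  0.0301] 60.1
block 165 z 0.0283 x 0.5858..0.6262 y -0.0269..0.0172 circ [ 0.6048 -0.0048] 0.0279 rect [ 0.6062 -0.0049] [0.0416 0.0418] 85.9
petri 386 z 0.0512 x 0.5948..0.6495 y -0.3098..-0.2539 circ [ 0.6221 -0.281 ] 0.0288 rect [ 0.6217 -0.2819] [0.0536 0.0547] 24.2
tin 351 z 0.0679 x 0.3755..0.4408 y -0.1846..-0.1192 circ [ 0.4093 -0.1511] 0.0345 rect [ 0.4083 -0.1518] [0.0656 0.0646] 5.0
side
jar 75 z 0.0910 x 0.6083..0.6381 y 0.3099..0.3436 circ [0.6205 0.3269] 0.0178 rect [0.6229 0.3265] [0.0286 0.0295] 64.9
block 93 z 0.0283 x 0.5853..0.6265 y -0.0255..0.0213 circ [ 0.6065 -0.0015] 0.0271 rect [ 0.6053 -0.0021] [0.0457 0.0407] 87.2
petri 86 z 0.0511 x 0.5945..0.6479 y -0.3064..-0.2512 circ [ 0.6189 -0.2787] 0.0297 rect [ 0.6209 -0.2766] [0.0519 0.0518] 65.5
tin 165 z 0.0682 x 0.3756..0.4394 y -0.1841..-0.1154 circ [ 0.4083 -0.1498] 0.0365 rect [ 0.4084 -0.1497] [0.0622 0.0699] 12.0
```

View pics/w22.png

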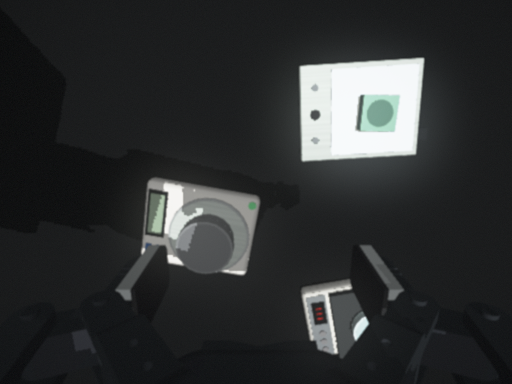

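View pics/c22.png

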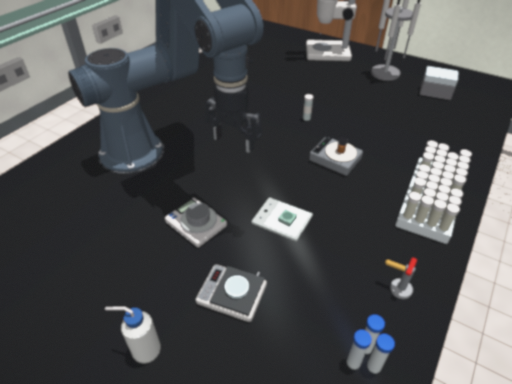

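View pics/s22.png

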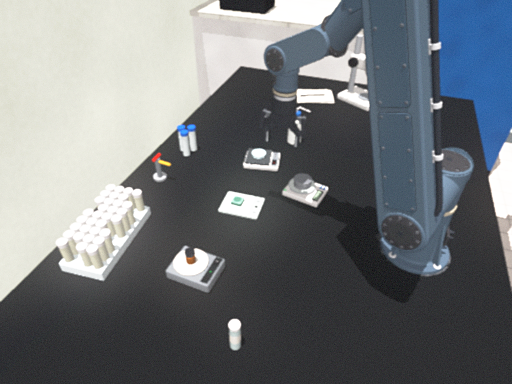

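All four vessels stand on their own instruments: in the scene view the jar is at (341,147), the block at (287,216), the Petri dish at (237,288) and the tin at (200,214). The vial and wash bottle are where they were, and the gripper is clear. I'm handing the job in.

```bash
python3 -c "
from station import manip
print(manip.sign_off())"
```

```text
the job is handed in; nothing more can be done
None
```

I took the stack apart from the top and set each vessel down on its own instrument, finishing at about 33 s. I handed the job in; no verdict was reported.

| Vessel | Instrument | Distance from instrument centre (my measurement) |
|---|---|---|
| Jar | Magnetic stirrer | about 1 mm |
| Staining block | Light plate | about 2 mm |
| Petri dish | Warming plate | about 2 mm |
| Tin | Balance pan | under 1 mm |

All four tops came out at the expected heights within about 0.5 mm, so the vessels are resting flat. The last pictures show the vial and wash bottle where they stood, and the gripper open and clear of everything.

- **Fingertip position:** Three cameras put the tips 27–38 mm behind the reported TCP, depending on opening, not 11 mm ahead as stated. My first grasp relied on the stated figure, and the fingers closed on top of the jar cap with about 15 N. The stack did not move. I then planned every grasp from the measured tips.
- **Camera disagreement:** The scene and side cameras differ by up to about 5 mm in y. I relied on the wrist camera, which lies between them.
- **Warming plate centre:** My first estimate was about 11 mm off in y. I corrected it from the plate's edges and checked it again before releasing the dish.

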